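Turn the gilded ball in its dish for inspection

TASK

Lift the clear lid off the blue dish by its orange knob and set it down, right way up and without dropping it, in the middle of the cork mat. Then take the dish by its black handle, lift it about 10 cm straight up off the grey stage, and only then turn it a quarter turn counter-clockwise (seen from above) so that its handle points the way of the stage's red line, keeping it level, above the middle of the stage, and the loose gilded ball in the middle of the dish. Finish while still holding it there, level and still, and leave everything else on the table alone.

Things in the scene. Friction and masses are not known exactly. Their poses are not given: they have to be found in the camera images.
- lid_knob (a point): centre, half-way up, of the orange knob of the loose clear plastic lid. Knob: upright cylinder 26 mm in diameter and 30 mm tall (15 mm above and below this point), on a short neck. Lid: upturned clear tub 112 mm in diameter; its flat top lies 20 mm below this point, its lower edge 50 mm below. It stands loose on the flat brim of the dish, inside a 4 mm raised edge. About 120 g. z is the lid's upright axis.
- dish_center (a point): centre of the blue dish, at the level of its flat brim, 12 mm above its underside. z is the dish's upright axis, x points from the centre to the handle. The dish is round, 128 mm in diameter and 16 mm high, about 220 g, with a shallow conical hollow 92 mm wide and 8 mm deep (10 degree slope) in the middle. It starts standing loose on the round grey stage, centred on it, its underside on the stage's top, the handle pointing along the stage's white line.
- dish_handle (a point): grasp point in the middle of the dish's black upright handle: a flat block 10 mm thick (along the dish's x), 32 mm wide (along the dish's y), its top 16 mm above this point, its foot 36 mm below. This point lies 76 mm from the dish's centre along the dish's x and 42 mm above the dish's underside. Can be pinched from above across its 10 mm thickness.
- ball_center (a point): centre of the loose gilded ball (a frame ornament), 24 mm in diameter, about 30 g, resting in the middle of the dish's hollow, under the lid; seen through the lid.
- stage_top (a point): centre of the top face of the fixed round grey stage, 230 mm in diameter, 15 mm high. Near its edge a white line lies towards the stage's x (where the handle points at the start) and a red line towards its y, a quarter turn further, counter-clockwise seen from above.
- mat_top (a point): centre of the top face of the fixed square cork mat, 180 x 180 mm, 4 mm thick.
- jar: bystander, leave alone: small amber glass jar with black cap, 52 diameter x 75 high mm; origin at its underside
- loupe: bystander, leave alone: small black stand loupe, 40 diameter x 31 high mm; origin at its underside
- brush: bystander, leave alone: brush with wooden handle, 190 long mm; origin at its underside
- spatula: bystander, leave alone: spatula with dark wooden handle, 200 long mm; origin at its underside
- frame: bystander, leave alone: small dark wood and gilt picture frame lying flat, about 150 x 190 x 25 mm; origin at its underside
- weight: bystander, leave alone: round steel weight, 52 diameter x 58 high mm; origin at its underside
- cup: bystander, leave alone: white ceramic cup, 68 diameter x 80 high mm; origin at its underside
- block: bystander, leave alone: pale wooden block 60 x 90 x 30 mm; origin at its underside

How it is judged:
By the outcome, as a careful person would: the job done as asked, in the order asked, and still so for the second after the job is handed in, while the arm keeps its last pose, push and grip.
It also fails if it takes over 64 s, if anything falls off the work surface, if the arm or the gripper's body presses on something with over 40 N, if the wrist force passes 120 N, or if a joint passes its speed limit or range.

ROBOT

A 6-joint arm with a two-finger parallel gripper is mounted at the origin on the work surface. World frame = base frame: x ahead of the robot, y to its left, z up, the work surface at z = 0. Lengths are in mm, angles in rad, forces in N, time in s.
With the tool pointing down it reaches from about 300 to 825 mm from the base axis. Payload 5.4 kg.
Tool frame: the origin (TCP) lies at the very end of the fingers, on their centre line; the grasp point (between the pads) lies 19 mm behind it (grip_point_offset is the distance from the TCP to the grasp point, in mm); z points along the fingers, y is the direction in which the jaws open and shut (so a half turn about z gives the same grasp; the last joint's range is limited). The gripper opens to 92 mm and grips with 3 to 60 N. Pads are 20 mm wide; open, the fingers measure 128 mm over their backs; the gripper's body (75 mm by 189 mm) begins 69 mm behind the grasp point.
Start: joints at [-1.337, 0.158, 1.597, -0, 1.386, -0.21], TCP at [246.865, -519.291, 214.601] pointing down, gripper open.
Joint ranges: [-2.91, 2.91], [-0.94, 2.29], [0.18, 2.7], [-1.29, 4.43], [0.17, 2.64], [-3, 3]. Speed limits (rad/s): [2.57, 2.57, 3.14, 3.14, 3.14, 3.14].

INTERFACE

Orientations are given as a rotation vector (axis times angle).
In Python, from cell import * gives the robot as it stands.
- The arm moves only by the shell command python3 -m crank 'ROWS' [FORCE]. ROWS is text: rows parted by semicolons, each of 7 numbers parted by spaces: the shift along the tool's x, y, z in m, then the turn, a rotation vector about the tool's x, y, z in rad, then the closure, from -1 (fully open) to 1 (shut), so that 0 is half open. A call has 1 to 10 rows; each row shifts and turns the commanded pose from where the row before left it, along the tool's axes as they then stand; what a row does not reach is not made up. A row lasts 1/10 s, in which the tool goes at most 50 mm and 8.59 degrees, less where a joint would pass 70% of its speed; a pose out of reach is approached as far as the arm can. A call is refused whole if a number of a shift passes 0.05 or a number of a turn 0.15, either way. A call with a gripper value outside its range is refused whole. The fingers move at their own pace and stop on an object; FORCE is the grip in N (left out, the last holds). Time passes only in rows, so rows that do not move let the fingers close. It gives the time, the measured TCP pose, the force and the opening at its end, in the units of the state.
- sense(): the state, without advancing time (a new reading comes with each control period).
- read_camera(name): name is "scene" or "top"; returns (picture, depth): 480x640x3 uint8, red, green, blue; 480x640 float32, mm along the optical axis (not along the pixel's ray), 0 where there is no reading.
- camera_info(name): a dict with "fx", "fy", "cx", "cy" (pixels), "D" ([k1, k2, p1, p2, k3] as OpenCV has them; the pictures are not rectified), "R" (3x3) and "t" (3): a world point X has camera coordinates R X + t. Camera axes: x right, y down, z forward; pixel columns grow to the right and rows downward; lengths in mm; the calibration is good to about 2 mm. A picture is of the moment at which its call begins. camera_info takes no time and is no camera call.
- hand_in(): hands the job in, once; it reports no verdict.
The state is a dict: "clock": time; "joints": joint angles; "qvel": joint speeds; "effort": joint torques, N m; "tcp_pos": TCP position; "tool_rot": TCP orientation; "contact_force": force on the tool from outside, world axes, zero at the start; "moment": the same for the moment, N m; "grip_width": finger opening in mm.
Only numpy, scipy, OpenCV 4.12 (cv2) and the standard library are available. Lean on these libraries where they do the work, as an engineer would, in place of code of your own. Each camera call takes 0.05 s, during which the arm holds its last target.

## Working session

There is one attempt and no reset: what is moved stays moved. The work goes in short steps, Python scripts to look and compute and a shell command to move; the robot and the scene stay as the last step left them, time stands still between calls to the robot, and variables do not carry over. Pictures are saved under pics/ and viewed, and the job is handed in when it is done.

```bash
ls; mkdir -p pics
python3 - <<'E'
from cell import *
import cv2,numpy as np
print(sense())
for n in("scene","top"):
    p,d=read_camera(n); cv2.imwrite(f"pics/{n}0.png",p[:,:,::-1]); np.savez(f"pics/{n}0.npz",p=p,d=d); print(n,camera_info(n))
E
```

```text
pics
{'clock': 0.0, 'joints': array([-1.33710045e+00,  1.59045342e-01,  1.59819556e+00,  9.96199104e-06,
        1.38618125e+00, -2.10130428e-01]), 'qvel': array([ 0.00039011, -0.0007695 ,  0.00108518, -0.00092471, -0.00028016,
        0.00010874]), 'effort': array([ 1.70978110e-04, -3.85569870e+01, -3.22108877e+01,  7.02208746e-02,
        3.79333715e-02, -1.51264771e-04]), 'tcp_pos': array([ 246.72838559, -518.70326586,  213.63935893]), 'tool_rot': array([-3.06277102e+00, -6.91047330e-01,  1.84706337e-05]), 'contact_force': array([-0.1370042 ,  0.32181765, -0.14463187]), 'moment': array([ 0.00868793,  0.01292298, -0.03942267]), 'grip_width': 92.17028165648283}
scene {'fx': 458.4644721561816, 'fy': 458.4644721561816, 'cx': 318.1130332108286, 'cy': 239.1998367290018, 'D': array([-0.04669573,  0.        ,  0.        ,  0.        ,  0.        ]), 'R': array([[ 0.61759524,  0.78631711, -0.01677853],
       [ 0.42717845, -0.35327739, -0.83229422],
       [-0.66037466,  0.50685352, -0.55408015]]), 't': array([-384.37942969, -173.68454922, 1650.60028691])}
top {'fx': 475.0601295426959, 'fy': 475.0601295426959, 'cx': 318.54413503132895, 'cy': 247.66698161565031, 'D': array([0.01217327, 0.        , 0.        , 0.        , 0.        ]), 'R': array([[ 0.01822357, -0.99971822,  0.01521143],
       [-0.98939638, -0.02022382, -0.14382556],
       [ 0.14409266, -0.01242912, -0.98948614]]), 't': array([ -1.39570616, 574.62308632, 981.82619662])}
```

View pics/scene0.png

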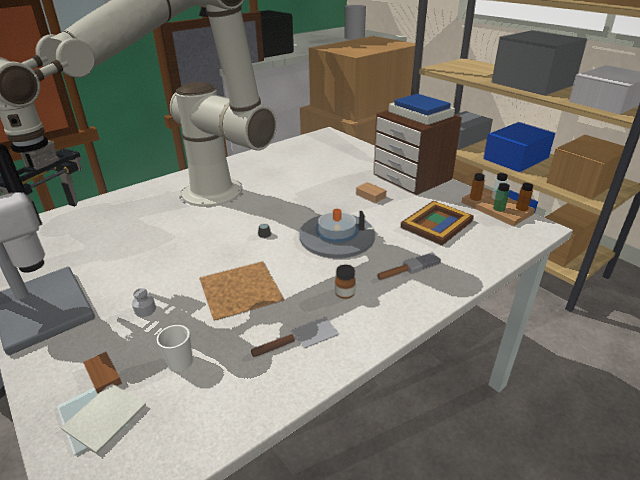

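View pics/top0.png

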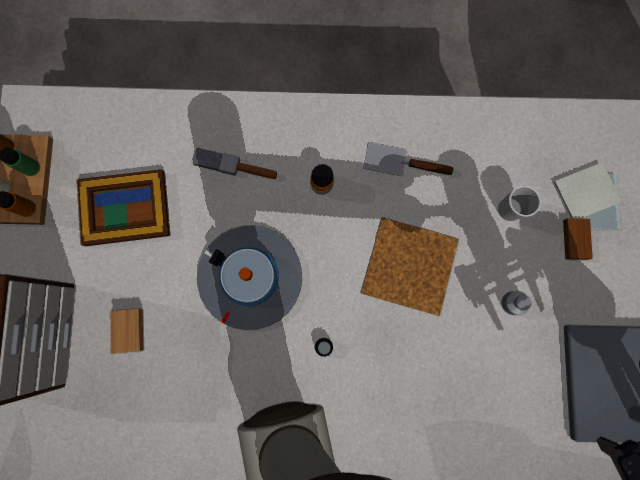

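The top picture shows the knob at (246,274), handle at (216,258), red line at (225,317), mat centre at about (410,266) and jar at (321,178). The loupe is at (323,346). The scene view agrees with it. Next I measure these points.

```bash
cat > h.py <<'E'
import cv2,numpy as np
from cell import *
def K(i): return np.array([[i['fx'],0,i['cx']],[0,i['fy'],i['cy']],[0,0,1.]])
def rays(n,uv):
    i=camera_info(n); q=cv2.undistortPoints(np.asarray(uv,float).reshape(-1,1,2),K(i),i['D']).reshape(-1,2)
    return i,np.c_[q,np.ones(len(q))]
def dep(n,uv,z):
    i,r=rays(n,uv); return (r*np.asarray(z).reshape(-1,1)-i['t'])@i['R']
def plane(n,uv,z):
    i,r=rays(n,uv); o=-i['R'].T@i['t']; w=r@i['R']; s=(z-o[2])/w[:,2]; return o+w*s[:,None]
def proj(n,X):
    i=camera_info(n); return cv2.projectPoints(np.asarray(X,float).reshape(-1,1,3),cv2.Rodrigues(i['R'])[0],i['t'],K(i),i['D'])[0].reshape(-1,2)
def cloud(n,d,mask):
    v,u=np.nonzero(mask&(d>0)); return dep(n,np.c_[u,v],d[v,u])
def circ(P):
    A=np.c_[2*P,np.ones(len(P))]; s=np.linalg.lstsq(A,(P**2).sum(1),rcond=None)[0]; return s[:2],np.sqrt(s[2]+s[:2]@s[:2])
E
cat > m.py <<'E'
from h import *
from scipy.optimize import least_squares
for n in("top","scene"):
    f=np.load(f"pics/{n}0.npz");p=f['p'];d=f['d']; hsv=cv2.cvtColor(p,cv2.COLOR_RGB2HSV); H,S,V=[hsv[...,k].astype(int) for k in range(3)]
    vv,uu=np.mgrid[:480,:640]
    def box(a,b,c,e): return (uu>=a)&(uu<c)&(vv>=b)&(vv<e)
    B=dict(top=dict(k=(232,262,260,288),h=(203,245,232,270),r=(215,305,240,330),m=(350,210,470,325),st=(185,210,315,345)),
           scene=dict(k=(325,200,350,225),h=(352,205,372,235),r=(300,210,330,255),m=(190,255,295,325),st=(290,200,385,262)))[n]
    k=box(*B['k'])&(H<14)&(S>150)&(V>90)
    P=cloud(n,d,k); print(n,'knob',k.sum(),np.median(P,0),P[:,2].min(),P[:,2].max(), 'top', np.median(P[P[:,2]>np.percentile(P[:,2],60)],0))
    v,u=np.nonzero(k); print(' px',u.mean(),v.mean())
    h=box(*B['h'])&(V<45); P=cloud(n,d,h); print(' handle',h.sum(),np.percentile(P,[5,50,95],axis=0).round(1).tolist())
    Pt=P[P[:,2]>65]; print(' htop',len(Pt),Pt.mean(0) if len(Pt) else '')
    r=box(*B['r'])&((H<8)|(H>172))&(S>150); 
    if n=='scene': r&=~k
    P=cloud(n,d,r); print(' red',r.sum(),P.mean(0) if len(P) else '')
    m=box(*B['m'])&(H<22)&(H>6)&(S>90); m=cv2.morphologyEx(m.astype(np.uint8),cv2.MORPH_OPEN,np.ones((3,3)))
    c=max(cv2.findContours(m,cv2.RETR_EXTERNAL,cv2.CHAIN_APPROX_NONE)[0],key=cv2.contourArea)
    w=plane(n,c.reshape(-1,2),4)[:,:2].astype(np.float32); print(' mat',cv2.minAreaRect(w), 'z',np.median(cloud(n,d,m>0)[:,2]))
    # stage pts
    P=dep(n,np.c_[uu.ravel(),vv.ravel()],d.ravel()).reshape(480,640,3)
    s=box(*B['st'])&(abs(P[...,2]-15)<4)&(d>0)&(S<90)&(V<150); 
    s=cv2.morphologyEx(s.astype(np.uint8),cv2.MORPH_OPEN,np.ones((3,3)))
    c=np.vstack(cv2.findContours(s,cv2.RETR_EXTERNAL,cv2.CHAIN_APPROX_NONE)[0]).reshape(-1,2)
    w=plane(n,c,15)[:,:2]; o=np.median(w,0)
    res=least_squares(lambda x:np.hypot(*(w-x).T)-115,o,loss='cauchy',f_scale=1.5); e=abs(res.fun)<3
    print(' stage',res.x,e.mean(),circ(w[e]),'z',np.median(P[...,2][s>0]))
E
python3 m.py
```

```text
top knob 111 [512.43684327 159.8147687   91.73942475] 88.02482516171925 96.8446893181405 top [512.32482054 160.087193    93.37702687]
 px 244.3783783783784 273.1711711711712
 handle 191 [[534.1, 215.8, 26.9], [546.5, 223.5, 58.0], [560.4, 233.4, 76.0]]
 htop 86 [547.88496429 225.63867603  72.97711181]
 red 43 [423.5226668  207.43500934  16.33845755]
 mat ((544.52587890625, -194.85440063476562), (179.2266082763672, 179.34286499023438), 75.00867462158203) z 4.925744319511448
 stage [513.36484575 158.73396175] 0.22944297082228116 (array([512.61603243, 159.2825273 ]), np.float64(113.35642593905499)) z 15.891296761062746
scene knob 87 [517.98341473 151.55129404  81.48195343] -3.9668067728485106 90.8225364552369 top [515.20633809 155.78418354  88.96064418]
 px 336.5402298850575 214.32183908045977
 handle 30 [[538.0, 214.8, 31.7], [557.1, 219.8, 58.5], [564.6, 229.8, 71.2]]
 htop 9 [547.6956278  224.140159    69.84356681]Traceback (most recent call last):
  File "m.py", line 16, in <module>
    P=cloud(n,d,r); print(' red',r.sum(),P.mean(0) if len(P) else '')
  File "h.py", line 14, in clou
[... 277 characters left out ...]
 rays
    i=camera_info(n); q=cv2.undistortPoints(np.asarray(uv,float).reshape(-1,1,2),K(i),i['D']).reshape(-1,2)
                        ~~~~~~~~~~~~~~~~~~~^^^^^^^^^^^^^^^^^^^^^^^^^^^^^^^^^^^^^^^^^^^^^^^^^^
cv2.error: OpenCV(4.12.0) /io/opencv/modules/calib3d/src/undistort.dispatch.cpp:347: error: (-215:Assertion failed) CV_IS_MAT(_src) && CV_IS_MAT(_dst) && (_src->rows == 1 || _src->cols == 1) && (_dst->rows == 1 || _dst->cols == 1) && _src->cols + _src->rows - 1 == _dst->rows + _dst->cols - 1 && (CV_MAT_TYPE(_src->type) == CV_32FC2 || CV_MAT_TYPE(_src->type) == CV_64FC2) && (CV_MAT_TYPE(_dst->type) == CV_32FC2 || CV_MAT_TYPE(_dst->type) == CV_64FC2) in function 'cvUndistortPointsInternal'
```

The heights fit what they must be: knob top about 92 and handle top about 73. The handle's radius is 75 mm at an angle of 62°, and the red line sits at 152°. Before moving I check the equipment near the start pose and cross-check with the scene camera.

Run:
```python
from h import *
f=np.load("pics/scene0.npz");p=f['p'];d=f['d']
P=cloud("scene",d,np.ones((480,640),bool)&(d>0))
Pt=cloud("top",np.load("pics/top0.npz")['d'],np.ones((480,640),bool))
for nm,Q in(("sc",P),("top",Pt)):
  print(nm)
  for y in range(-700,-200,50):
    row=[]
    for x in range(100,600,50):
      m=(Q[:,0]>=x)&(Q[:,0]<x+50)&(Q[:,1]>=y)&(Q[:,1]<y+50)&(Q[:,2]<900)
      row.append(int(np.percentile(Q[m,2],98)) if m.sum()>3 else -1)
    print(y,row)
# scene cross-checks
hsv=cv2.cvtColor(p,cv2.COLOR_RGB2HSV).astype(int);H,S,V=hsv[...,0],hsv[...,1],hsv[...,2]
m=np.zeros((480,640),bool);m[195:225,328:346]=1;m&=(H<14)&(S>150)&(V>70)
v,u=np.nonzero(m);print('knob px',u.min(),u.max(),v.min(),v.max())
print('pred',proj("scene",[[512.8,159.7,92],[512.8,159.7,62],[547.9,225.6,73]]))
m=cv2.inRange(cv2.cvtColor(p,cv2.COLOR_RGB2HSV),(6,90,0),(22,255,255));m[:255]=0;m[325:]=0;m[:,:190]=0;m[:,295:]=0
c=max(cv2.findContours(m,cv2.RETR_EXTERNAL,cv2.CHAIN_APPROX_NONE)[0],key=cv2.contourArea)
print('mat',cv2.minAreaRect(plane("scene",c.reshape(-1,2),4)[:,:2].astype(np.float32)))
cv2.imwrite("pics/z0.png",cv2.resize(p[185:260,290:390,::-1],None,fx=7,fy=7,interpolation=cv2.INTER_CUBIC))
```

```text
sc
-700 [1, 26, 145, 173, 27, 26, 26, 1, 1, 1]
-650 [2, 25, 115, 341, 329, 328, 26, 1, 2, 2]
-600 [2, 26, 434, 468, 368, 328, 25, 2, 2, 21]
-550 [2, 232, 572, 501, 575, 25, 24, 2, 2, 19]
-500 [2, 558, 371, 567, 570, 2, 2, 1, 1, 1]
-450 [0, 598, 596, 587, 3, 2, 30, 59, 1, 1]
-400 [1, 605, 617, 597, 2, 3, 3, 19, 2, 2]
-350 [1, 638, 632, 591, 1, 2, 3, 3, 3, 2]
-300 [1, 656, 646, 1, 1, 1, 3, 3, 5, 6]
-250 [2, 657, 654, 1, 1, 1, 3, 5, 5, 4]
top
-700 [-1, 27, 31, 41, 29, 28, 27, 4, 5, 4]
-650 [4, 29, 56, 44, 30, 29, 28, 5, 4, 4]
-600 [4, 28, 29, 29, 29, 29, 28, 5, 5, 24]
-550 [4, 27, 28, 28, 28, 28, 27, 4, 5, 22]
-500 [4, 4, 327, 324, 4, 4, 4, 4, 5, 4]
-450 [4, 4, 347, 4, 4, 4, 34, 61, 4, 4]
-400 [4, 4, 3, 4, 4, 4, 4, 32, 4, 5]
-350 [4, 4, 4, 4, 4, 4, 4, 4, 4, 4]
-300 [4, 4, 4, 4, 4, 4, 5, 8, 8, 8]
-250 [4, 4, 4, 4, 5, 4, 6, 8, 8, 8]
knob px 333 340 209 220
pred [[337.36093581 209.27431437]
 [337.29717285 218.06209251]
 [361.88191494 212.26979989]]
mat ((547.4085693359375, -198.7807159423828), (178.26560974121094, 179.423828125), 74.79067993164062)
```

View pics/z0.png

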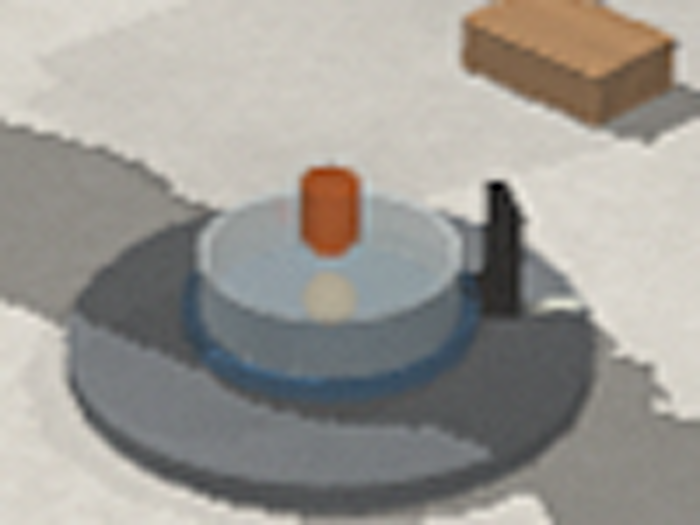

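Both cameras agree to about 4 mm, so I'll average them, which gives knob ≈ (514,158) and mat ≈ (546,-197). The microscope stands at y < -500, so I move in +y first, then turn the tool.

```bash
cat >> h.py <<'E'
from scipy.spatial.transform import Rotation as Ro
def need(pos,yaw,s=None):
    """tool-frame shift (m) to world TCP pos; turn needed (tool rotvec) for tool straight down with tool-x yaw deg"""
    s=s or sense(); R=Ro.from_rotvec(s['tool_rot'])
    y=np.radians(yaw); T=np.array([[np.cos(y),np.sin(y),0],[np.sin(y),-np.cos(y),0],[0,0,-1]])
    print('t',round(s['clock'],2),'tcp',s['tcp_pos'].round(1),'yaw',np.degrees(np.arctan2(*R.as_matrix()[[1,0],0])).round(2),'g',round(s['grip_width'],1),'F',s['contact_force'].round(1),'M',s['moment'].round(2))
    print(' shift now-axes',(R.inv().apply(np.array(pos)-s['tcp_pos'])/1000).round(4),' shift target-axes',(T.T@(np.array(pos)-s['tcp_pos'])/1000).round(4),' turn',(R.inv()*Ro.from_matrix(T)).as_rotvec().round(4))
E
python3 -m crank '0.016 -0.034 0 0 0 0 -0.1;0.016 -0.034 0 0 0 0 -0.1;0.016 -0.034 0 0 0 0 -0.1;0.016 -0.034 0 0 0 0 -0.1;0 0 0 0 0 -0.128 -0.1;0 0 0 0 0 -0.128 -0.1;0 0 0 0 0 -0.128 -0.1;0 0 0 0 0 -0.128 -0.1;0 0 0 0 0 -0.128 -0.1;0 0 0 0 0 0 -0.1' 20
python3 -c "
from h import *
need([514,158,170],62)"
```

```text
clock: 1.1
tcp_pos: [246.2, -368.7, 214.2]
tool_rot: [-2.691, -1.62, -0.0]
contact_force: [0.2, -0.4, -0.7]
grip_width: 50.7
t 1.1 tcp [ 246.2 -368.7  214.2] yaw 62.12 g 50.7 F [ 0.2 -0.4 -0.7] M [-0.01 -0.06 -0.03]
 shift now-axes [ 0.5907 -0.0096  0.0445]  shift target-axes [ 0.5907 -0.0108  0.0442]  turn [-0.0005 -0.0005  0.0021]
```

```bash
python3 -m crank '0.03 -0.001 0 0 0 0 -0.1;0.045 -0.001 0 0 0 0 -0.1;0.045 -0.001 0 0 0 0 -0.1;0.045 -0.001 0 0 0 0 -0.1;0.045 -0.001 0 0 0 0 -0.1;0.045 -0.001 0 0 0 0 -0.1;0.045 -0.001 0 0 0 0 -0.1;0.045 0 0 0 0 0 -0.1;0.045 0 0 0 0 0 -0.1;0.045 0 0 0 0 0 -0.1'
python3 -m crank '0.045 -0.001 0 0 0 0 -0.1;0.045 -0.001 0 0 0 0 -0.1;0.035 -0.001 0.01 0 0 0 -0.1;0.02 0 0.02 0 0 0 -0.1;0.01 0 0.03 0 0 0 -0.1;0 0 0.03 0 0 0 -0.1;0 0 0.01 0 0 0 -0.1;0 0 0 0 0 0 -0.1'
python3 - <<'E'
from h import *
need([514,158,64],62)
for n in("scene","top"):
    p,d=read_camera(n); np.savez(f"pics/{n}1.npz",p=p,d=d)
    a,b=(290,130) if n=="scene" else (180,200)
    cv2.imwrite(f"pics/{n}1.png",cv2.resize(p[b:b+130,a:a+150,::-1],None,fx=4.5,fy=4.5,interpolation=cv2.INTER_CUBIC))
s=sense();print(proj("scene",[s['tcp_pos']]),proj("top",[s['tcp_pos']]))
E
```

```text
clock: 2.1
tcp_pos: [444.1, 20.7, 214.6]
tool_rot: [2.694, 1.616, 0.0]
contact_force: [0.4, 0.1, -0.2]
grip_width: 50.5
clock: 2.9
tcp_pos: [512.0, 156.9, 112.9]
tool_rot: [-2.691, -1.617, 0.006]
contact_force: [-0.3, 0.7, 0.2]
grip_width: 50.8
t 2.9 tcp [512.  156.9 112.9] yaw 61.99 g 50.8 F [-0.3  0.7  0.2] M [-0.03 -0.02 -0.04]
 shift now-axes [0.002  0.0014 0.0489]  shift target-axes [0.0019 0.0012 0.0489]  turn [-0.0034  0.0022 -0.0001]
[[337.01982064 202.62541307]] [[244.10781409 270.88948299]]
```

View pics/scene1.png

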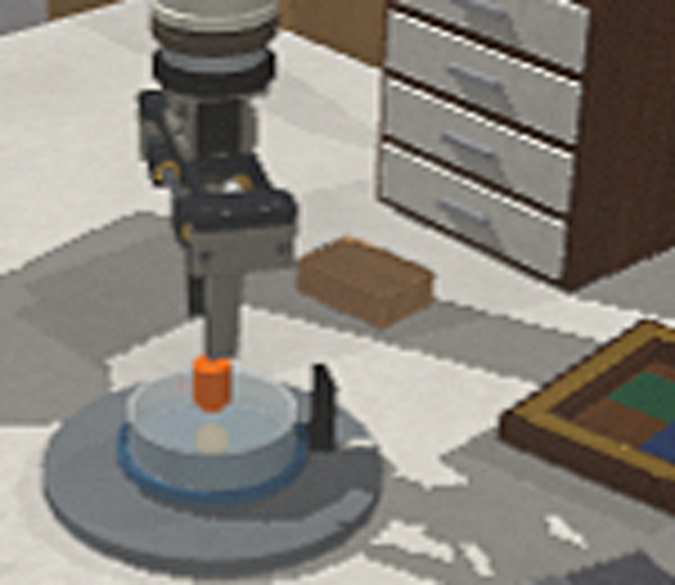

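View pics/top1.png

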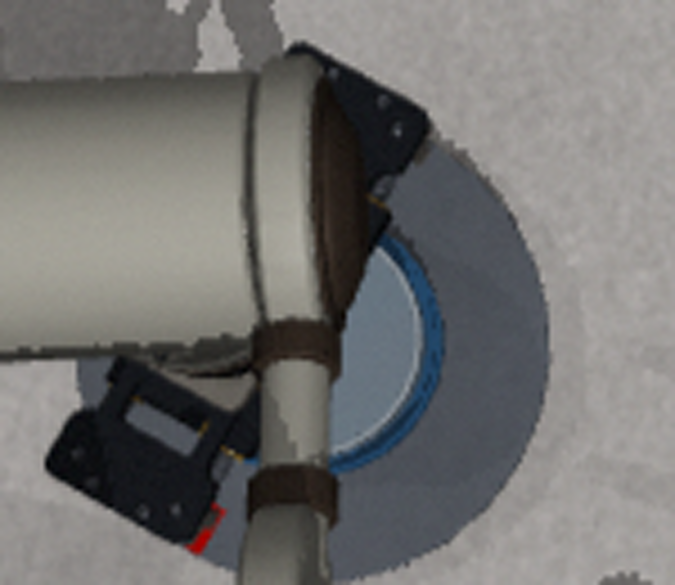

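The scene crop shows the near fingertip ending at px ≈ (335.6–342.9, 208.9), directly over the orange knob. The arm hides most of the top view. I check the fingertip pixels against the prediction.

Run:
```python
from h import *
s=sense();R=Ro.from_rotvec(s['tool_rot'])
for o in([-10,43,0],[10,43,0],[-10,25.4,0],[10,25.4,0]): print(o,proj("scene",[s['tcp_pos']+R.apply(o)]))
f=np.load("pics/scene1.npz");p=f['p'];d=f['d']
print(d[200:214,332:346].astype(int))
P=cloud("scene",d,np.where((np.mgrid[:480,:640][0]<208)&(np.mgrid[:480,:640][0]>198)&(np.mgrid[:480,:640][1]>=337)&(np.mgrid[:480,:640][1]<=341),True,False))
print(R.inv().apply(P-s['tcp_pos']).mean(0))
p2=p[195:215,328:348];cv2.imwrite("pics/z1.png",cv2.resize(p2[...,::-1],None,fx=25,fy=25,interpolation=0))
hsv=cv2.cvtColor(p,cv2.COLOR_RGB2HSV).astype(int)
for v in range(206,222): print(v,[u for u in range(325,350) if hsv[v,u,0]<14 and hsv[v,u,1]>150])
```

```text
[-10, 43, 0] [[336.75742166 210.25949868]]
[10, 43, 0] [[343.69690224 209.52690217]]
[-10, 25.4, 0] [[335.45920302 207.22984656]]
[10, 25.4, 0] [[342.3245722  206.51187193]]
[[1345 1345 1585 1587 1284 1268 1277 1277 1274 1275 1284 1276 1585 1584]
 [1577 1569 1572 1580 1287 1276 1276 1278 1281 1277 1286 1281 1568 1576]
 [1571 1570 1572 1573 1282 1276 1278 1281 1279 1280 1284 1282 1568 1567]
 [1564 1565 1562 1566 1289 1282 1283 1281 1282 1283 1283 1286 1567 1553]
 [1554 1556 1552 1552 1290 1283 1282 1283 1288 1283 1285 1283 1567 1563]
 [1552 1554 1555 1552 1297    0 1287 1284 1285 1284 1285 1293 1552 1553]
 [1545 1545 1549 1549 1290 1288 1288 1288 1288 1286 1290 1544 1541 1552]
 [1540 1545 1543 1539 1295 1286 1291 1293 1290 1290 1294 1544 1547 1538]
 [1535 1533 1533 1534 1301 1287 1288 1289 1292 1289 1297 1533 1536 1537]
 [   0 1528 1531    0 1303 1290 1293 1293 1295 1299 1298 1532 1521 1534]
 [1525 1527 1343 1345 1345 1340 1347 1344 1346 1345 1524 1524 1525 1522]
 [1521 1344 1339 1339 1343 1338 1340 1335 1336 1342 1524 1512 1523 1519]
 [1403 1340 1336 1334 1337 1338 1328 1338 1334 1336 1395 1399 1402 1401]
 [1396 1341 1334 1335 1336 1333 1332 1332 1333 1342 1393 1396 1396 1397]]
[ -2.89148812  39.92775601 -20.92704006]
206 []
207 []
208 []
209 [334, 335]
210 [333, 334, 335, 336, 337, 338, 339, 340]
211 [333, 334, 335, 336, 337, 338, 339, 340]
212 [333, 334, 335, 336, 337, 338, 339, 340]
213 [333, 334, 335, 336, 337, 338, 339, 340]
214 [333, 334, 335, 336, 337, 338, 339, 340]
215 [333, 334, 335, 336, 337, 338, 339, 340]
216 [333, 334, 335, 336, 337, 338, 339, 340]
217 [333, 334, 335, 336, 337, 338, 339, 340]
218 [333, 334, 335, 336, 337, 338, 339, 340]
219 [334, 335, 336, 337, 338, 339]
220 [335, 336, 337, 338]
221 []
```

View pics/z1.png

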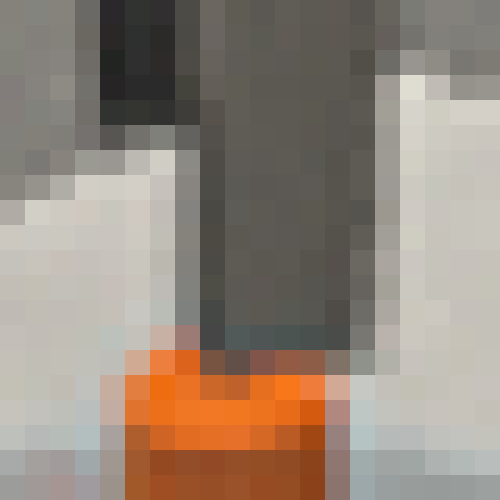

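The observed fingertip lies about 1 px left of its prediction, so the scene camera has a bias of that size. Corrected for it, the scene view supports the top-camera estimate of the knob, (513,159.5). I descend and grip.

```bash
python3 -m crank '0.0015 0 0.01 0 0 0 -0.1;0.0015 0 0.01 0 0 0 -0.1;0 0 0.01 0 0 0 -0.1;0 0 0.01 0 0 0 -0.1;0 0 0.008 0 0 0 -0.1;0 0 0 0 0 0 -0.1'
python3 -c "
from h import *
need([513,159.5,64],62)"
python3 -m crank '0 0 0 0 0 0 0.2;0 0 0 0 0 0 0.35;0 0 0 0 0 0 0.45;0 0 0 0 0 0 0.55;0 0 0 0 0 0 0.7;0 0 0 0 0 0 1;0 0 0 0 0 0 1;0 0 0 0 0 0 1' 20
python3 -c "
from h import *
need([513,159.5,64],62)"
```

```text
clock: 3.6
tcp_pos: [513.7, 159.6, 64.9]
tool_rot: [-2.69, -1.62, 0.004]
contact_force: [0.8, 0.1, -0.8]
grip_width: 50.7
t 3.6 tcp [513.7 159.6  64.9] yaw 62.09 g 50.7 F [ 0.8  0.1 -0.8] M [-0.01  0.04 -0.04]
 shift now-axes [-0.0004 -0.0005  0.0009]  shift target-axes [-0.0004 -0.0005  0.0009]  turn [-0.0026  0.0017  0.0016]
clock: 4.4
tcp_pos: [515.1, 159.9, 67.1]
tool_rot: [-2.691, -1.62, -0.001]
contact_force: [-1.9, 1.0, 5.6]
grip_width: 25.8
t 4.4 tcp [515.1 159.9  67.1] yaw 62.1 g 25.8 F [-1.9  1.   5.6] M [0.16 0.43 0.02]
 shift now-axes [-0.0014 -0.0017  0.0031]  shift target-axes [-0.0014 -0.0017  0.0031]  turn [ 0.0002 -0.0004  0.0017]
```

Width 25.8 mm means the knob is held. The arm was pushed about 1.5 mm along tool y, so I relax that, then lift straight up.

```bash
python3 -m crank '0 0.0015 -0.002 0 0 0 1;0 0 -0.004 0 0 0 1;0 0 -0.006 0 0 0 1;0 0 -0.01 0 0 0 1;0 0 -0.015 0 0 0 1;0 0 -0.02 0 0 0 1;0 0 -0.02 0 0 0 1;0 0 -0.015 0 0 0 1;0 0 -0.008 0 0 0 1;0 0 0 0 0 0 1'
python3 - <<'E'
from h import *
need([546,-197,160],62)
for n in("scene","top"):
    p,d=read_camera(n); np.savez(f"pics/{n}2.npz",p=p,d=d)
    a,b=(290,130) if n=="scene" else (180,200)
    cv2.imwrite(f"pics/{n}2.png",cv2.resize(p[b:b+130,a:a+150,::-1],None,fx=4.5,fy=4.5,interpolation=cv2.INTER_CUBIC))
E
```

```text
clock: 5.4
tcp_pos: [517.2, 159.1, 168.2]
tool_rot: [2.69, 1.62, 0.004]
contact_force: [1.1, -0.4, -0.7]
grip_width: 25.3
t 5.4 tcp [517.2 159.1 168.2] yaw 62.1 g 25.3 F [ 1.1 -0.4 -0.7] M [-0.04 -0.05 -0.04]
 shift now-axes [-0.3013  0.1921  0.0082]  shift target-axes [-0.3009  0.1927  0.0082]  turn [ 0.0023 -0.0015  0.0017]
```

View pics/scene2.png

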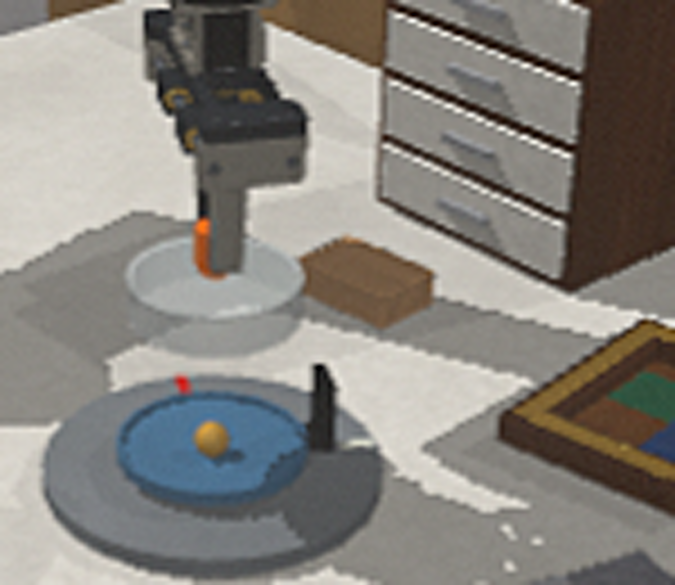

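The lid hangs upright at scene crop (215,290). The dish has stayed put with the ball in its middle, crop (210,438). I carry the lid to the mat.

```bash
python3 -m crank '-0.01 0.0064 0 0 0 0 1;-0.02 0.0128 0 0 0 0 1;-0.03 0.0192 0 0 0 0 1;-0.03 0.0192 0 0 0 0 1;-0.03 0.0192 0 0 0 0 1;-0.03 0.0192 0 0 0 0 1;-0.03 0.0192 0 0 0 0 1;-0.03 0.0192 0 0 0 0 1;-0.03 0.0192 0 0 0 0 1;-0.03 0.0192 0 0 0 0 1'
python3 -m crank '-0.02 0.0128 0 0 0 0 1;-0.01 0.0064 0 0 0 0 1;0 0 0.01 0 0 0 1;0 0 0.02 0 0 0 1;0 0 0.025 0 0 0 1;0 0 0.02 0 0 0 1;0 0 0.01 0 0 0 1;0 0 0 0 0 0 1'
python3 - <<'E'
from h import *
need([546.5,-196,44],62)
for n in("scene","top"):
    p,d=read_camera(n); np.savez(f"pics/{n}3.npz",p=p,d=d)
    a,b=(170,190) if n=="scene" else (340,200)
    cv2.imwrite(f"pics/{n}3.png",cv2.resize(p[b:b+150,a:a+150,::-1],None,fx=4,fy=4,interpolation=cv2.INTER_CUBIC))
E
```

```text
clock: 6.5
tcp_pos: [541.6, -162.4, 165.5]
tool_rot: [-2.691, -1.619, 0.002]
contact_force: [0.1, 0.4, -1.3]
grip_width: 25.6
clock: 7.3
tcp_pos: [544.0, -194.1, 79.3]
tool_rot: [-2.687, -1.62, 0.003]
contact_force: [-0.4, 0.9, -0.6]
grip_width: 25.0
t 7.3 tcp [ 544.  -194.1   79.3] yaw 62.16 g 25.0 F [-0.4  0.9 -0.6] M [-0.09  0.02 -0.01]
 shift now-axes [-0.0006  0.0032  0.0353]  shift target-axes [-0.0006  0.0031  0.0353]  turn [-0.0045 -0.0005  0.0027]
```

View pics/scene3.png

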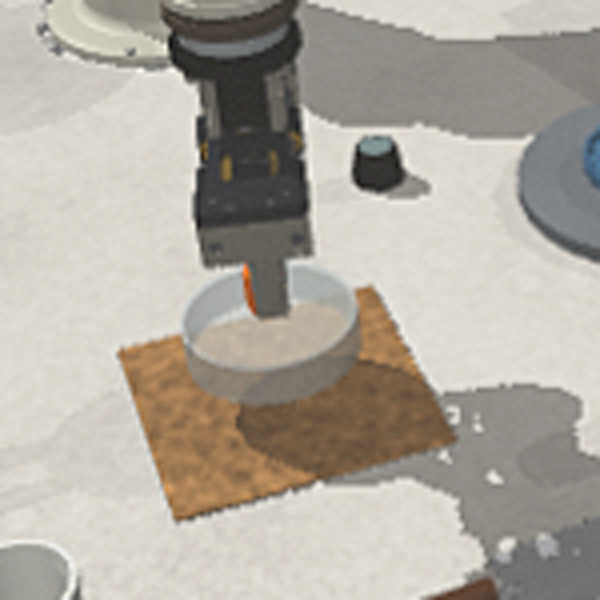

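View pics/top3.png

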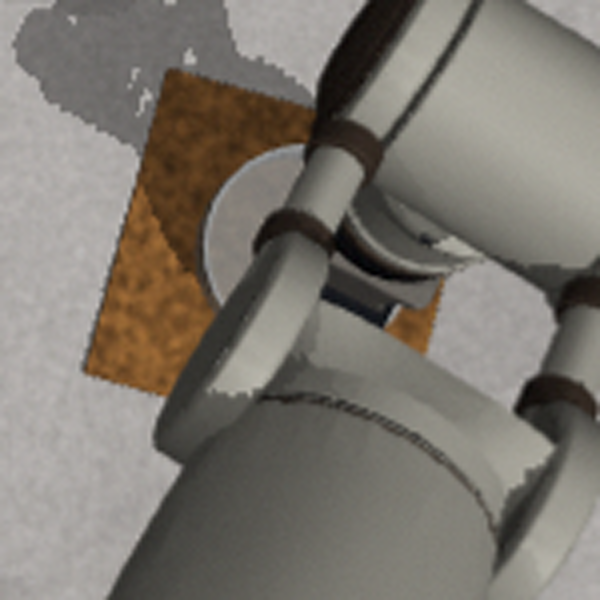

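```bash
cat > tilt.py <<'E'
from h import *
import sys
k=sys.argv[1]; x0,y0=float(sys.argv[2]),float(sys.argv[3]); zl,zh=float(sys.argv[4]),float(sys.argv[5])
for n in("top","scene"):
    f=np.load(f"pics/{n}{k}.npz");d=f['d'];p=f['p'];hsv=cv2.cvtColor(p,cv2.COLOR_RGB2HSV)
    m=(d>0)&(hsv[...,1]<60)&(hsv[...,2]>60); P=cloud(n,d,m)
    P=P[(np.hypot(P[:,0]-x0,P[:,1]-y0)<60)&(P[:,2]>zl)&(P[:,2]<zh)]
    if len(P)<20: print(n,len(P)); continue
    for _ in range(5):
        A=np.c_[P[:,:2]-[x0,y0],np.ones(len(P))];c=np.linalg.lstsq(A,P[:,2],rcond=None)[0];r=P[:,2]-A@c;P=P[abs(r)<max(2,2*r.std())]
    print(n,len(P),'slope deg x,y',np.degrees(np.arctan(c[:2])).round(2),'z0',c[2].round(1),'std',r.std().round(2),'cen',P.mean(0).round(1))
E
python3 tilt.py 3 544 -194 58 85; python3 tilt.py 2 517 159 145 175;python3 tilt.py 0 513 159.5 48 66
```

```text
top 436 slope deg x,y [ 0.13 -0.77] z0 72.0 std 1.36 cen [ 560.9 -163.5   71.7]
scene 720 slope deg x,y [-0.13  0.09] z0 67.5 std 1.15 cen [ 551.7 -200.5   67.5]
top 452 slope deg x,y [ 0.19 -0.17] z0 157.7 std 1.16 cen [502.2 124.3 157.8]
scene 449 slope deg x,y [-0.2   0.19] z0 156.6 std 1.17 cen [525.1 149.8 156.6]
top 1793 slope deg x,y [-0.05 -0.16] z0 58.0 std 1.43 cen [511.7 159.5  58. ]
scene 457 slope deg x,y [0.03 0.16] z0 55.4 std 1.13 cen [519.9 153.2  55.4]
```

The lid is level to within 1°, with its lower edge about 36 mm above the mat. I lower it gently.

```bash
python3 -m crank '0 0.0025 0.01 0 0 0 1;0 0 0.012 0 0 0 1;0 0 0.006 0 0 0 1;0 0 0.003 0 0 0 1;0 0 0.001 0 0 0 1;0 0 0 0 0 0 1'
python3 -c "
from h import *
need([546.5,-196,44],62)"
```

```text
clock: 8.0
tcp_pos: [547.8, -197.1, 49.6]
tool_rot: [2.691, 1.62, 0.0]
contact_force: [-0.3, -0.5, -1.8]
grip_width: 25.3
t 8.0 tcp [ 547.8 -197.1   49.6] yaw 62.1 g 25.3 F [-0.3 -0.5 -1.8] M [-0.01 -0.05 -0.01]
 shift now-axes [ 0.0004 -0.0017  0.0056]  shift target-axes [ 0.0004 -0.0017  0.0056]  turn [0.0001 0.     0.0017]
```

```bash
python3 -m crank '0 -0.001 0.001 0 0 0 1;0 0 0.001 0 0 0 1;0 0 0.001 0 0 0 1;0 0 0 0 0 0 1'
python3 -m crank '0 0 0.001 0 0 0 1;0 0 0 0 0 0 1'
python3 -m crank '0 0 0.001 0 0 0 1;0 0 0 0 0 0 1'
python3 -c "
from h import *
need([546.5,-196,44],62)"
```

```text
clock: 8.4
tcp_pos: [546.8, -196.6, 46.5]
tool_rot: [-2.691, -1.62, 0.0]
contact_force: [0.6, -0.2, -0.5]
grip_width: 25.6
clock: 8.6
tcp_pos: [546.8, -196.6, 45.5]
tool_rot: [-2.691, -1.62, 0.0]
contact_force: [-0.3, -0.1, -1.0]
grip_width: 25.7
clock: 8.8
tcp_pos: [546.8, -196.6, 44.5]
tool_rot: [-2.691, -1.62, 0.0]
contact_force: [-0.2, -0.1, -1.3]
grip_width: 25.4
t 8.8 tcp [ 546.8 -196.6   44.5] yaw 62.09 g 25.4 F [-0.2 -0.1 -1.3] M [-0.04 -0.02 -0.01]
 shift now-axes [ 0.0004 -0.0005  0.0005]  shift target-axes [ 0.0004 -0.0005  0.0005]  turn [-0.0002 -0.      0.0017]
```

```bash
python3 -m crank '0 0 0.001 0 0 0 1;0 0 0 0 0 0 1'
python3 -m crank '0 0 0.001 0 0 0 1;0 0 0 0 0 0 1'
python3 -m crank '0 0 0.001 0 0 0 1;0 0 0 0 0 0 1'
```

```text
clock: 9.0
tcp_pos: [547.0, -196.7, 44.1]
tool_rot: [2.691, 1.62, -0.0]
contact_force: [-1.8, -0.1, 2.7]
grip_width: 25.5
clock: 9.2
tcp_pos: [547.0, -196.7, 44.0]
tool_rot: [-2.691, -1.621, 0.0]
contact_force: [-5.3, 1.6, 10.3]
grip_width: 25.5
clock: 9.4
tcp_pos: [547.0, -196.7, 44.0]
tool_rot: [-2.691, -1.621, 0.001]
contact_force: [-8.2, 3.7, 16.5]
grip_width: 25.7
```

Contact is at TCP z 44, as predicted. I ease off the load, open slowly and rise.

```bash
python3 -m crank '0 0 -0.0015 0 0 0 1;0 0 -0.0005 0 0 0 1;0 0 0 0 0 0 1'
python3 -m crank '0 0 0 0 0 0 0.4;0 0 0 0 0 0 0.3;0 0 0 0 0 0 0.2;0 0 0 0 0 0 0.1;0 0 0 0 0 0 0;0 0 0 0 0 0 0'
python3 -m crank '0 0 -0.005 0 0 0 0;0 0 -0.01 0 0 0 0;0 0 -0.02 0 0 0 0;0 0 -0.04 0 0 0 0;0 0 -0.04 0 0 0 0;0 0 0 0 0 0 0'
python3 - <<'E'
from h import *
need([549,225,150],152)
for n in("scene",):
    p,d=read_camera(n); np.savez(f"pics/{n}4.npz",p=p,d=d)
    a,b=(170,190)
    cv2.imwrite(f"pics/{n}4.png",cv2.resize(p[b:b+150,a:a+150,::-1],None,fx=4,fy=4,interpolation=cv2.INTER_CUBIC))
E
```

```text
clock: 9.7
tcp_pos: [547.2, -196.8, 44.1]
tool_rot: [2.691, 1.62, 0.001]
contact_force: [-1.5, 1.5, 6.3]
grip_width: 25.7
clock: 10.3
tcp_pos: [546.9, -196.6, 43.5]
tool_rot: [-2.691, -1.62, 0.0]
contact_force: [0.1, 0.3, -0.2]
grip_width: 46.0
clock: 10.9
tcp_pos: [550.8, -198.9, 166.7]
tool_rot: [2.681, 1.614, 0.01]
contact_force: [1.5, -0.5, 0.1]
grip_width: 46.1
t 10.9 tcp [ 550.8 -198.9  166.7] yaw 62.11 g 46.1 F [ 1.5 -0.5  0.1] M [-0.06 -0.04 -0.01]
 shift now-axes [ 0.3738 -0.2002  0.0137]  shift target-axes [0.2006 0.3734 0.0167]  turn [ 0.01    0.0113 -1.5689]
```

View pics/scene4.png

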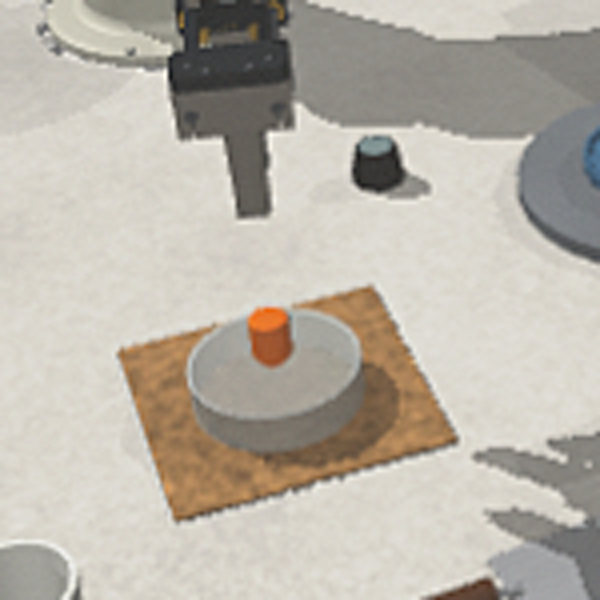

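The lid stands upright on the mat. I turn the tool a quarter turn here, then look at both objects.

```bash
python3 -m crank '0 0 0 0 0 -0.13 0.1;0 0 0 0 0 -0.13 0.1;0 0 0 0 0 -0.13 0.1;0 0 0 0 0 -0.13 0.1;0 0 0 0 0 -0.13 0.1;0 0 0 0 0 -0.13 0.1;0 0 0 0 0 -0.13 0.1;0 0 0 0 0 -0.13 0.1;0 0 0 0 0 -0.13 0.1;0 0 0 0 0 -0.13 0.1'
python3 -m crank '0.03 0.03 0 0 0 -0.13 0.1;0.02 0.04 0 0 0 -0.13 0.1;0.02 0.04 0 0 0 0 0.1;0.02 0.04 0 0 0 0 0.1;0.01 0.02 0 0 0 0 0.1;0 0 0 0 0 0 0.1'
python3 - <<'E'
from h import *
from scipy.optimize import least_squares
need([549,225,150],152)
for n in("scene","top"):
    p,d=read_camera(n); np.savez(f"pics/{n}5.npz",p=p,d=d); cv2.imwrite(f"pics/{n}5.png",p[:,:,::-1])
E
```

```text
clock: 11.95
tcp_pos: [546.0, -196.1, 157.3]
tool_rot: [-1.153, -2.92, -0.001]
contact_force: [0.4, -0.0, 0.4]
grip_width: 41.0
clock: 12.55
tcp_pos: [555.8, 4.6, 157.4]
tool_rot: [-0.767, -3.044, -0.001]
contact_force: [0.3, -0.2, -0.3]
grip_width: 41.4
t 12.55 tcp [555.8   4.6 157.4] yaw 151.71 g 41.4 F [ 0.3 -0.2 -0.3] M [ 0.05 -0.17  0.02]
 shift now-axes [0.1104 0.1909 0.0077]  shift target-axes [0.1094 0.1914 0.0074]  turn [-0.0001 -0.0025 -0.0051]
```

View pics/top5.png

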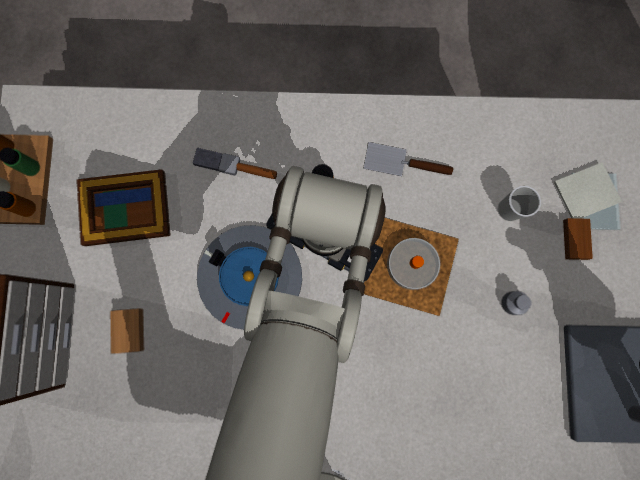

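View pics/scene5.png

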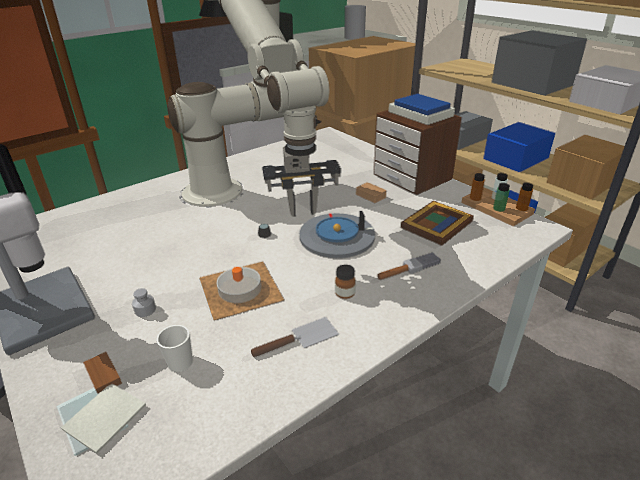

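The top view shows the lid knob at about (417,262) on the mat and the ball at about (248,276) in the dish. The handle is at (216,258) and the white line at (209,251). Now to measure them.

Run:
```python
from h import *
from scipy.optimize import least_squares
for n in("top","scene"):
    f=np.load(f"pics/{n}5.npz");p=f['p'];d=f['d'];hsv=cv2.cvtColor(p,cv2.COLOR_RGB2HSV).astype(int);H,S,V=hsv[...,0],hsv[...,1],hsv[...,2]
    vv,uu=np.mgrid[:480,:640]
    box=lambda a,b,c,e:(uu>=a)&(uu<c)&(vv>=b)&(vv<e)
    k=box(*((405,250,430,275) if n=="top" else (228,262,248,284)))&(H<10)&(S>190)
    P=cloud(n,d,k);P=P[P[:,2]>66-3];print(n,'knob',len(P),P.mean(0),P[:,2].max())
    v,u=np.nonzero(k);print('  px',u.mean(),v.mean(),plane(n,[[u.mean(),v.mean()]],60 if n=="top" else 54))
    # lid flat-top/wall outline in world at z=34
    L=box(*((385,235,445,292) if n=="top" else (214,264,264,306)))&(S<110)
    L=cv2.morphologyEx(L.astype(np.uint8),cv2.MORPH_OPEN,np.ones((3,3)))
    c=max(cv2.findContours(L,cv2.RETR_EXTERNAL,cv2.CHAIN_APPROX_NONE)[0],key=cv2.contourArea).reshape(-1,2)
    (a,b),r=cv2.minEnclosingCircle(plane(n,c,34 if n=="top" else 34)[:,:2].astype(np.float32));print('  lid',a,b,r)
    m=box(*((350,210,470,325) if n=="top" else (190,255,295,325)))&(H<22)&(H>6)&(S>90)
    c=max(cv2.findContours(m.astype(np.uint8),cv2.RETR_EXTERNAL,cv2.CHAIN_APPROX_NONE)[0],key=cv2.contourArea)
    print('  mat',cv2.minAreaRect(plane(n,c.reshape(-1,2),4)[:,:2].astype(np.float32)))
    b=box(*((238,265,258,288) if n=="top" else (325,218,348,240)))&(H>8)&(H<30)&(S>100)
    v,u=np.nonzero(b);print('  ball',b.sum(),plane(n,[[u.mean(),v.mean()]],32))
    B=box(*((190,220,310,330) if n=="top" else (305,205,368,250)))&(H>95)&(H<120)&(S>140)&(V>40)
    c=np.vstack(cv2.findContours(B.astype(np.uint8),cv2.RETR_EXTERNAL,cv2.CHAIN_APPROX_NONE)[0]).reshape(-1,2)
    w=plane(n,c,31)[:,:2];res=least_squares(lambda x:np.hypot(*(w-x).T)-64,[513,159.5],loss='cauchy',f_scale=1);print('  dish',res.x,(abs(res.fun)<2).mean())
    h=box(*((203,245,232,270) if n=="top" else (355,205,372,235)))&(V<45); P=cloud(n,d,h); P=P[(P[:,2]>68)&(P[:,2]<78)]; print('  htop',len(P),P.mean(0) if len(P) else '')
    if n=="top":
        rr=cv2.minAreaRect(P[:,:2].astype(np.float32));print(rr)
```

```text
Traceback (most recent call last):
  File "h.py", line 14, in cloud
    v,u=np.nonzero(mask&(d>0)); return dep(n,np.c_[u,v],d[v,u])
                                       ~~~^^^^^^^^^^^^^^^^^^^^^
  File "h.py", line 8, in dep
    i,r=rays(n,uv); return (r*np.asarray(z).reshape(-1,1)-i['t'])@i['R']
        ~~~~^^^^^^
  File "h.py", line 5, in rays
    i=camera_info(n); q=cv2.undistortPoints(np.asarray(uv,float).reshape(-1,1,2),K(i),i['D']).reshape(-1,2)
                        ~~~~~~~~~~~~~~~~~~~^^^^^^^^^^^^^^^^^^^^^^^^^^^^^^^^^^^^^^^^^^^^^^^^^^
cv2.error: OpenCV(4.12.0) /io/opencv/modules/calib3d/src/undistort.dispatch.cpp:347: error: (-215:Assertion failed) CV_IS_MAT(_src) && CV_IS_MAT(_dst) && (_src->rows == 1 || _src->cols == 1) && (_dst->rows == 1 || _dst->cols == 1) && _src->cols + _src->rows - 1 == _dst->rows + _dst->cols - 1 && (CV_MAT_TYPE(_src->type) == CV_32FC2 || CV_MAT_TYPE(_src->type) == CV_64FC2) && (CV_MAT_TYPE(_dst->type) == CV_32FC2 || CV_MAT_TYPE(_dst->type) == CV_64FC2) in function 'cvUndistortPointsInternal'
```

```bash
cat > m5.py <<'E'
from h import *
from scipy.optimize import least_squares
for n in("top","scene"):
    f=np.load(f"pics/{n}5.npz");p=f['p'];d=f['d'];hsv=cv2.cvtColor(p,cv2.COLOR_RGB2HSV).astype(int);H,S,V=hsv[...,0],hsv[...,1],hsv[...,2]
    vv,uu=np.mgrid[:480,:640]
    box=lambda a,b,c,e:(uu>=a)&(uu<c)&(vv>=b)&(vv<e)
    k=box(*((405,250,430,275) if n=="top" else (228,262,248,284)))&(H<11)&(S>200 if n=="top" else S>150)&(V>190 if n=="top" else V>0)
    v,u=np.nonzero(k);print(n,'knob px',len(u),u.min(),u.max(),v.min(),v.max(),u.mean(),v.mean(),plane(n,[[u.mean(),v.mean()]],69 if n=="top" else 54))
    L=box(*((385,235,445,292) if n=="top" else (214,264,264,306)))&(S<110)
    L=cv2.morphologyEx(L.astype(np.uint8),cv2.MORPH_OPEN,np.ones((3,3)))
    cs=cv2.findContours(L,cv2.RETR_EXTERNAL,cv2.CHAIN_APPROX_NONE)[0]
    if cs:
        c=max(cs,key=cv2.contourArea).reshape(-1,2)
        print('  lid',cv2.minEnclosingCircle(plane(n,c,34)[:,:2].astype(np.float32)))
    m=box(*((350,210,470,325) if n=="top" else (190,255,295,325)))&(H<22)&(H>6)&(S>90)
    c=max(cv2.findContours(m.astype(np.uint8),cv2.RETR_EXTERNAL,cv2.CHAIN_APPROX_NONE)[0],key=cv2.contourArea)
    print('  mat',cv2.minAreaRect(plane(n,c.reshape(-1,2),4)[:,:2].astype(np.float32)))
    b=box(*((238,265,258,288) if n=="top" else (325,218,348,240)))&(H>8)&(H<30)&(S>100)
    v,u=np.nonzero(b);print('  ball',b.sum(),plane(n,[[u.mean(),v.mean()]],32) if len(u) else'')
    B=box(*((190,220,310,330) if n=="top" else (305,205,368,250)))&(H>95)&(H<120)&(S>140)&(V>40)
    c=np.vstack(cv2.findContours(B.astype(np.uint8),cv2.RETR_EXTERNAL,cv2.CHAIN_APPROX_NONE)[0]).reshape(-1,2)
    w=plane(n,c,31)[:,:2];res=least_squares(lambda x:np.hypot(*(w-x).T)-64,[513,159.5],loss='cauchy',f_scale=1);print('  dish',res.x,(abs(res.fun)<2).mean())
    h=box(*((203,245,232,270) if n=="top" else (355,205,372,235)))&(V<45); P=cloud(n,d,h); P=P[(P[:,2]>68)&(P[:,2]<78)]; print('  htop',len(P),P.mean(0) if len(P) else '')
    if n=="top": print(cv2.minAreaRect(P[:,:2].astype(np.float32)))
E
python3 m5.py
```

```text
Traceback (most recent call last):
  File "m5.py", line 8, in <module>
    v,u=np.nonzero(k);print(n,'knob px',len(u),u.min(),u.max(),v.min(),v.max(),u.mean(),v.mean(),plane(n,[[u.mean(),v.mean()]],69 if n=="top" else 54))
                                               ~~~~~^^
ValueError: zero-size array to reduction operation minimum which has no identity
```

```bash
python3 -c "
from h import *
p=np.load('pics/top5.npz')['p'];print(cv2.cvtColor(p,cv2.COLOR_RGB2HSV)[256:268:3,412:424:3].tolist())"
sed -i 's/(H<11)&(S>200 if n=="top" else S>150)&(V>190 if n=="top" else V>0)/(H<14)\&(S>150)\&(V>0)/; s/H<14)&(S>150)&(V>0)/H<14)\&(S>(190 if n=="top" else 150))/' m5.py; python3 m5.py
```

```text
[[[22, 23, 124], [10, 187, 138], [11, 226, 175], [11, 50, 102]], [[11, 255, 73], [11, 255, 182], [12, 255, 184], [12, 255, 182]], [[11, 255, 119], [12, 255, 181], [12, 255, 184], [12, 255, 183]], [[10, 255, 66], [12, 255, 180], [13, 255, 182], [13, 255, 181]]]
top knob px 124 410 423 256 268 416.5241935483871 261.7016129032258 [[ 545.06660859 -195.47766269   69.        ]]
  lid ((545.6927490234375, -196.1736602783203), 58.154510498046875)
  mat ((544.5069580078125, -194.3086395263672), (180.09912109375, 179.43267822265625), 75.14630889892578)
  ball 89 [[512.12811511 160.03419977  32.        ]]
  dish [511.87493992 158.64011764] 0.5411764705882353
  htop 80 [547.6582461  226.09977614  73.5152864 ]
((548.03564453125, 226.42576599121094), (9.632230758666992, 31.60687255859375), 61.62654495239258)
scene knob px 119 232 241 267 280 236.78991596638656 273.2436974789916 [[ 546.97135609 -201.18746823   54.        ]]
  lid ((553.3635864257812, -212.16363525390625), 104.98309326171875)
  mat ((547.0985717773438, -198.76119995117188), (178.30496215820312, 178.62893676757812), 74.72908020019531)
  ball 39 [[513.12148598 156.90440124  32.        ]]Traceback (most recent call last):
  File "m5.py", line 21, in <module>
    c=np.vstack(cv2.findContours(B.astype(np.uint8),cv2.RETR_EXTERNAL,cv2.CHAIN_APPROX_NONE)[0]).reshape(-1,2)
      ~~~~~~~~~^^^^^^^^^^^^^^^^^^^^^^^^^^^^^^^^^^^^^^^^^^^^^^^^^^^^^^^^^^^^^^^^^^^^^^^^^^^^^^^^^
    return _nx.concatenate(arrs, 0, dtype=dtype, casting=casting)
           ~~~~~~~~~~~~~~~^^^^^^^^^^^^^^^^^^^^^^^^^^^^^^^^^^^^^^^
ValueError: need at least one array to concatenate
```

The lid is within about 2 mm of the mat centre, and its top-camera and robot readings differ by (+1.8, -1.1). That puts the handle at about (549.5,225) in robot coordinates, with yaw 61.8°. I go above it.

```bash
python3 -m crank '0.02 0.035 0 0 0 0 0.1;0.025 0.043 0 0 0 0 0.1;0.025 0.043 0 0 0 0 0.1;0.02 0.035 0.01 0 0 0 0.1;0.015 0.025 0.02 0 0 0 0.1;0.005 0.01 0.02 0 0 0 0.1;0 0 0.01 0 0 0 0.1;0 0 0 0 0 0 0.1'
python3 - <<'E'
from h import *
need([549.5,225,39],151.8)
for n in("scene","top"):
    p,d=read_camera(n); np.savez(f"pics/{n}6.npz",p=p,d=d)
    a,b=(290,130) if n=="scene" else (160,190)
    cv2.imwrite(f"pics/{n}6.png",cv2.resize(p[b:b+130,a:a+150,::-1],None,fx=4.5,fy=4.5,interpolation=cv2.INTER_CUBIC))
E
```

```text
clock: 13.45
tcp_pos: [550.4, 220.2, 96.5]
tool_rot: [-0.775, -3.041, 0.004]
contact_force: [-0.5, 0.2, -0.1]
grip_width: 41.4
t 13.45 tcp [550.4 220.2  96.5] yaw 151.4 g 41.4 F [-0.5  0.2 -0.1] M [ 0.07 -0.15 -0.06]
 shift now-axes [0.0029 0.004  0.0575]  shift target-axes [0.0031 0.0038 0.0575]  turn [-0.003  -0.0028 -0.007 ]
```

View pics/scene6.png

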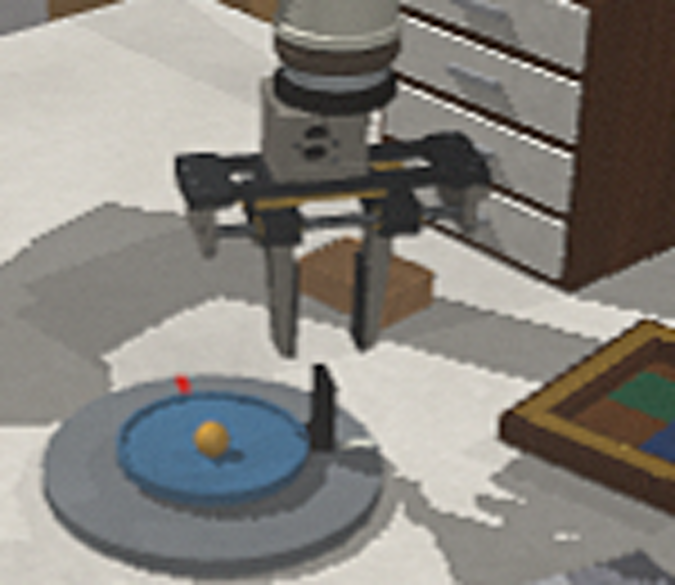

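View pics/top6.png

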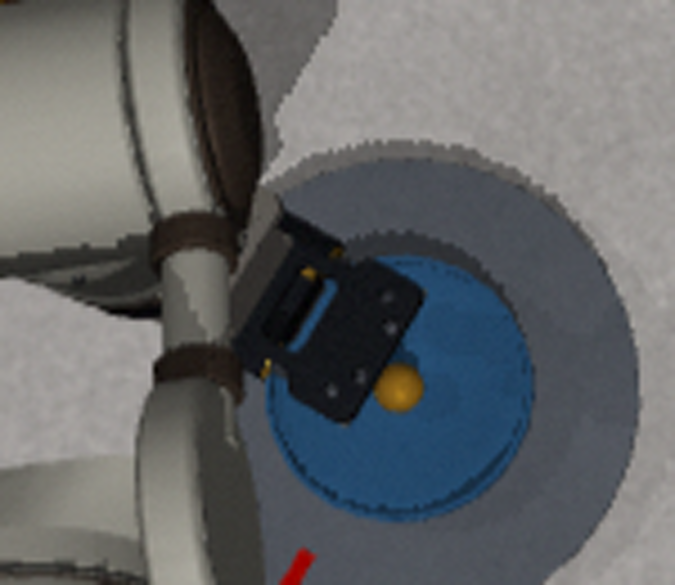

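The fingers straddle the handle: tips at crop x≈287 and 362, handle at 320. I fine-correct, descend and close softly.

```bash
python3 -m crank '0.0015 0.002 0.005 -0.003 -0.003 -0.007 0.1;0.0015 0.002 0.01 0 0 0 0.1;0 0 0.01 0 0 0 0.1;0 0 0.012 0 0 0 0.1;0 0 0.01 0 0 0 0.1;0 0 0.005 0 0 0 0.1;0 0 0.002 0 0 0 0.1;0 0 0 0 0 0 0.1'
python3 -c "
from h import *
need([549.5,225,39],151.8)"
```

```text
clock: 14.35
tcp_pos: [550.8, 227.0, 44.4]
tool_rot: [0.762, 3.044, 0.003]
contact_force: [0.3, -0.2, -0.3]
grip_width: 41.5
t 14.35 tcp [550.8 227.   44.4] yaw 151.88 g 41.5 F [ 0.3 -0.2 -0.3] M [ 0.   -0.16 -0.01]
 shift now-axes [ 0.0002 -0.0024  0.0054]  shift target-axes [ 0.0002 -0.0024  0.0054]  turn [0.0028 0.0028 0.0014]
```

```bash
python3 -m crank '0 -0.002 0.004 0 0 0 0.1;0 0 0 0 0 0 0.1;0 0 0 0 0 0 0.1'
python3 -m crank '0 0 0 0 0 0 0.4;0 0 0 0 0 0 0.6;0 0 0 0 0 0 0.7;0 0 0 0 0 0 0.74' 3
python3 -c "
from h import *
need([549.5,225,39],151.8)
for n in('scene','top'):
    p,d=read_camera(n); np.savez(f'pics/{n}7.npz',p=p,d=d)
    a,b=(290,150) if n=='scene' else (160,190)
    cv2.imwrite(f'pics/{n}7.png',cv2.resize(p[b:b+110,a:a+110,::-1],None,fx=5.4,fy=5.4,interpolation=cv2.INTER_CUBIC))
"
```

```text
clock: 14.65
tcp_pos: [550.0, 225.2, 40.8]
tool_rot: [0.762, 3.044, 0.004]
contact_force: [0.6, -0.3, 0.5]
grip_width: 41.4
clock: 15.05
tcp_pos: [550.0, 225.2, 40.7]
tool_rot: [0.762, 3.044, 0.004]
contact_force: [-0.9, 0.2, -0.3]
grip_width: 12.3
t 15.05 tcp [550.  225.2  40.7] yaw 151.88 g 12.3 F [-0.9  0.2 -0.3] M [ 0.05 -0.16  0.  ]
 shift now-axes [ 0.0003 -0.0005  0.0017]  shift target-axes [ 0.0003 -0.0004  0.0017]  turn [0.0031 0.0032 0.0014]
```

View pics/scene7.png

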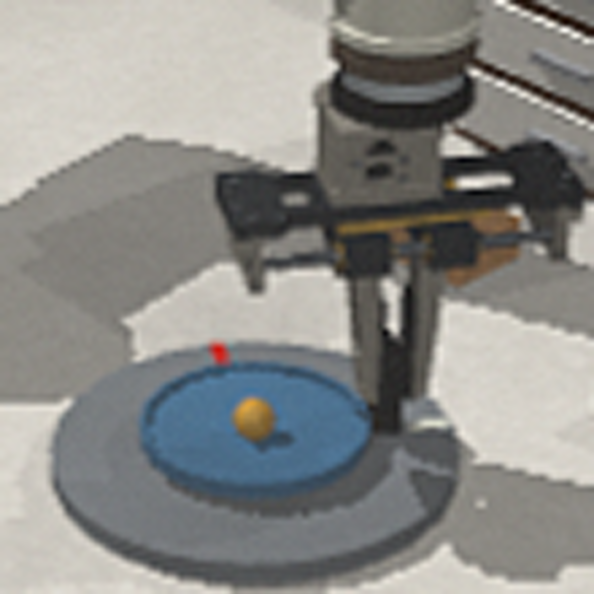

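At width 12.3 mm the fingers sit either side of the 10 mm handle, nothing is displaced and the ball is centred. I close, then build up the grip.

```bash
python3 -m crank '0 0 0 0 0 0 0.78;0 0 0 0 0 0 0.82;0 0 0 0 0 0 1;0 0 0 0 0 0 1' 5
python3 -m crank '0 0 0 0 0 0 1;0 0 0 0 0 0 1;0 0 0 0 0 0 1' 20
python3 -m crank '0 0 0 0 0 0 1;0 0 0 0 0 0 1;0 0 0 0 0 0 1' 50
python3 -c "
from h import *
need([549.5,225,39],151.8)"
```

```text
clock: 15.55
tcp_pos: [549.8, 225.0, 40.6]
tool_rot: [0.762, 3.044, 0.003]
contact_force: [-0.6, -2.2, 2.7]
grip_width: 10.2
clock: 15.85
tcp_pos: [549.8, 225.1, 40.6]
tool_rot: [0.762, 3.044, 0.003]
contact_force: [-1.8, -2.6, 3.4]
grip_width: 9.8
clock: 16.15
tcp_pos: [549.9, 225.2, 40.6]
tool_rot: [0.762, 3.044, 0.003]
contact_force: [-1.8, -2.3, 2.7]
grip_width: 10.0
t 16.15 tcp [549.9 225.2  40.6] yaw 151.88 g 10.0 F [-1.8 -2.3  2.7] M [-0.8   0.42 -0.04]
 shift now-axes [ 0.0002 -0.0003  0.0016]  shift target-axes [ 0.0002 -0.0003  0.0016]  turn [0.0027 0.003  0.0015]
```

```bash
python3 -m crank '0 0 -0.001 0 0 0 1;0 0 -0.002 0 0 0 1;0 0 -0.003 0 0 0 1;0 0 -0.004 0 0 0 1;0 0 -0.005 0 0 0 1;0 0 -0.004 0 0 0 1;0 0 -0.003 0 0 0 1;0 0 -0.002 0 0 0 1;0 0 -0.001 0 0 0 1;0 0 0 0 0 0 1'
cat > dt.py <<'E'
from h import *
import sys
k=sys.argv[1]; c0=np.array([514,159.]);
s=sense()
need([549.9,225.2,140],151.88,s)
for n in("scene","top"):
    p,d=read_camera(n); np.savez(f"pics/{n}{k}.npz",p=p,d=d)
    a,b=(290,130) if n=="scene" else (170,190)
    cv2.imwrite(f"pics/{n}{k}.png",cv2.resize(p[b:b+130,a:a+150,::-1],None,fx=4.5,fy=4.5,interpolation=cv2.INTER_CUBIC))
    hsv=cv2.cvtColor(p,cv2.COLOR_RGB2HSV).astype(int);H,S,V=hsv[...,0],hsv[...,1],hsv[...,2]
    P=cloud(n,d,(H>95)&(H<120)&(S>90)); r=np.hypot(*(P[:,:2]-c0).T)
    zb=s['tcp_pos'][2]-40.6+27
    Q=P[(r<75)&(abs(P[:,2]-zb)<25)]
    # fit cone+plane: z = a+bx+cy, brim only r>47 ; iterate centre
    c=Q[:,:2].mean(0)
    from scipy.optimize import least_squares
    def f(x):
        rr=np.hypot(Q[:,0]-x[3],Q[:,1]-x[4]); prof=np.where(rr<46,-(46-rr)*np.tan(np.radians(10)),0)
        prof=np.where(rr>60,4.,prof)
        return Q[:,2]-(x[0]+x[1]*(Q[:,0]-x[3])+x[2]*(Q[:,1]-x[4])+prof)
    o=least_squares(f,[zb,0,0,*c],loss='soft_l1',f_scale=2)
    b=(H>8)&(H<28)&(S>120); vv,uu=np.mgrid[:480,:640]; pc=proj(n,[[514,159,zb+5]])[0]; b&=np.hypot(uu-pc[0],vv-pc[1])<(14 if n=="scene" else 18)
    v,u=np.nonzero(b); ball=plane(n,[[u.mean(),v.mean()]],zb+5)[0] if len(u) else None
    # outer rim
    B=((H>95)&(H<120)&(S>90)).astype(np.uint8)
    print(n,len(Q),'z',o.x[0].round(1),'(exp',zb.round(1),') slope deg',np.degrees(o.x[1:3]).round(2),'cen',c.round(1),'std',o.fun.std().round(2),'ball',ball,len(u))
E
python3 dt.py 8
```

```text
clock: 17.15
tcp_pos: [549.9, 225.2, 65.7]
tool_rot: [0.762, 3.044, 0.004]
contact_force: [-0.7, -0.7, -2.9]
grip_width: 9.7
t 17.15 tcp [549.9 225.2  65.7] yaw 151.88 g 9.7 F [-0.7 -0.7 -2.9] M [ 0.14 -0.2  -0.04]
 shift now-axes [-0.0003  0.0002 -0.0743]  shift target-axes [-0.     -0.     -0.0743]  turn [ 0.0031  0.0031 -0.    ]
scene 746 z 50.2 (exp 52.1 ) slope deg [0.09 1.81] cen [514.1 157.8] std 2.13 ball [514.36115171 156.87414433  57.11079265] 39
top 2102 z 52.6 (exp 52.1 ) slope deg [0.37 0.2 ] cen [507.1 153.5] std 2.0 ball [511.05803952 157.83238067  57.11079265] 63
```

View pics/scene8.png

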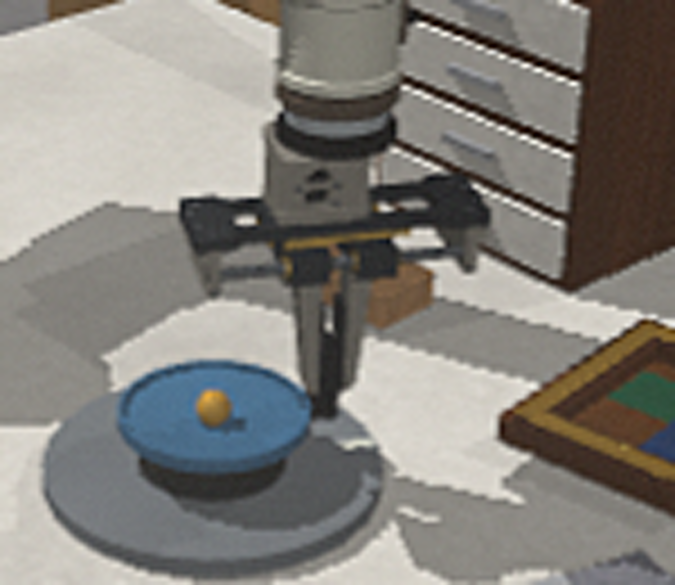

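The dish is up 25 mm and the ball is still central, crop (213,407). I compare its slope with the resting baseline.

```bash
cat > sl.py <<'E'
from h import *
import sys
from scipy.optimize import least_squares
def fit(n,k,zb,c0=(513.,159.)):
    f=np.load(f"pics/{n}{k}.npz");p=f['p'];d=f['d'];hsv=cv2.cvtColor(p,cv2.COLOR_RGB2HSV).astype(int);H,S,V=hsv[...,0],hsv[...,1],hsv[...,2]
    m=((H>95)&(H<120)&(S>90)).astype(np.uint8)
    me=cv2.erode(m,np.ones((3,3)))>0
    P=cloud(n,d,me);r=np.hypot(*(P[:,:2]-c0).T);Q=P[(r<75)&(abs(P[:,2]-zb)<25)]
    def g(x):
        dx,dy=Q[:,0]-c0[0],Q[:,1]-c0[1];rr=np.hypot(dx,dy);prof=np.where(rr<46,-(46-rr)*np.tan(np.radians(10)),0)
        return Q[:,2]-(x[0]+x[1]*dx+x[2]*dy+prof)
    o=least_squares(g,[zb,0,0],loss='soft_l1',f_scale=1.5);print(n,k,len(Q),'z',o.x[0].round(2),'slope deg',np.degrees(o.x[1:]).round(2),'std',o.fun.std().round(2))
for a in sys.argv[1:]:
    k,z,*c=a.split(',')
    c=[float(q) for q in c] or (513.,159.)
    for n in("scene","top"): fit(n,k,float(z),c)
E
python3 sl.py 5,27 6,27 7,27 8,52
```

```text
scene 5 567 z 25.58 slope deg [ 0.4  -0.39] std 1.7
top 5 1540 z 28.07 slope deg [-0.02 -0.01] std 1.96
scene 6 551 z 25.57 slope deg [ 0.41 -0.56] std 1.73
top 6 1635 z 28.12 slope deg [-0.15 -0.11] std 2.06
scene 7 567 z 25.61 slope deg [ 0.46 -0.52] std 1.72
top 7 1728 z 28.0 slope deg [-0.01 -0.09] std 2.0
scene 8 554 z 50.38 slope deg [ 0.47 -0.22] std 1.69
top 8 1803 z 52.85 slope deg [0.27 0.03] std 1.94
```

The tilt change is 0.3° or less, so the dish is level. I lift the remaining 75 mm straight up.

```bash
python3 -m crank '0 0 -0.002 0 0 0 1;0 0 -0.006 0 0 0 1;0 0 -0.01 0 0 0 1;0 0 -0.013 0 0 0 1;0 0 -0.013 0 0 0 1;0 0 -0.013 0 0 0 1;0 0 -0.01 0 0 0 1;0 0 -0.006 0 0 0 1;0 0 -0.002 0 0 0 1;0 0 0 0 0 0 1'
python3 dt.py 9; python3 sl.py 9,127
```

```text
clock: 18.25
tcp_pos: [549.5, 225.1, 140.6]
tool_rot: [0.762, 3.044, 0.003]
contact_force: [0.7, -0.3, -2.9]
grip_width: 9.8
t 18.25 tcp [549.5 225.1 140.6] yaw 151.88 g 9.8 F [ 0.7 -0.3 -2.9] M [ 0.19 -0.22 -0.01]
 shift now-axes [-0.0003  0.0003  0.0006]  shift target-axes [-0.0003  0.0003  0.0006]  turn [0.003 0.003 0.   ]
scene 735 z 124.9 (exp 127.0 ) slope deg [-0.16  0.6 ] cen [513.4 157.8] std 2.0 ball [514.47902023 156.60119255 132.02121138] 41
top 2471 z 127.1 (exp 127.0 ) slope deg [-0.04  0.41] cen [506.2 153.1] std 1.84 ball [510.7589538  158.34896556 132.02121138] 84
scene 9 564 z 125.42 slope deg [ 0.29 -0.3 ] std 1.61
top 9 2145 z 127.39 slope deg [0.1  0.14] std 1.79
```

View pics/top9.png

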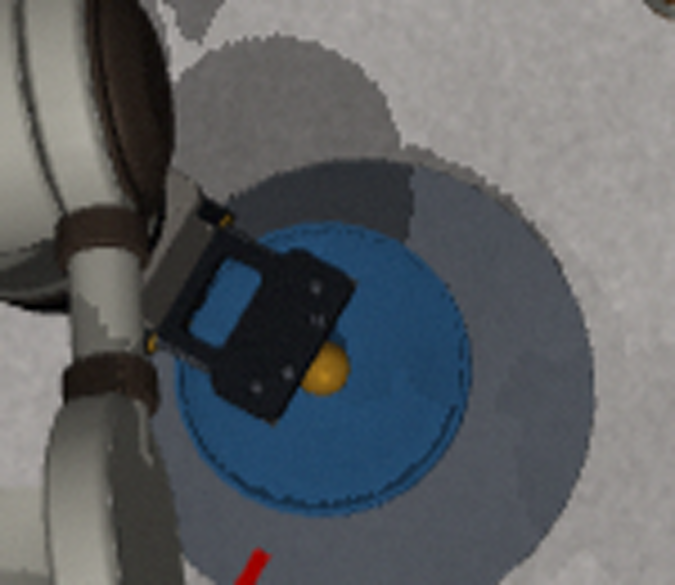

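Lifted 100 mm and level, with the ball central. Next comes the quarter turn, with the TCP moving on a 76 mm circle around the dish centre (≈ (513.9,158.1) in robot coordinates). I do it in slow parts with checks.

```bash
python3 -m crank '0.0015 0 0 0 0 -0.02 1;0.0027 0 0 0 0 -0.035 1;0.0038 -0.0001 0 0 0 -0.05 1;0.0038 -0.0001 0 0 0 -0.05 1;0.0038 -0.0001 0 0 0 -0.05 1;0.0038 -0.0001 0 0 0 -0.05 1;0.0038 -0.0001 0 0 0 -0.05 1;0.0038 -0.0001 0 0 0 -0.05 1;0.0038 -0.0001 0 0 0 -0.05 1;0.0038 -0.0001 0 0 0 -0.05 1'
cat > c.py <<'E'
from h import *
s=sense();M=Ro.from_rotvec(s['tool_rot']).as_matrix()
print('t',s['clock'],'yaw',np.degrees(np.arctan2(M[1,0],M[0,0])),'centre',(s['tcp_pos']-76*M[:,1]).round(1),'tilt z',M[:,2].round(4),'g',s['grip_width'],'j',s['joints'].round(2))
E
python3 c.py
```

```text
clock: 19.35
tcp_pos: [515.8, 234.1, 139.9]
tool_rot: [0.051, 3.138, 0.002]
contact_force: [-0.5, -0.6, -2.0]
grip_width: 10.1
t 19.35 yaw 178.12131766473368 centre [513.3 158.1 139.8] tilt z [ 0.003  0.001 -1.   ] g 10.057506332599107 j [ 0.21  0.2   1.7   0.    1.24 -1.33]
```

```bash
python3 -m crank '0.0038 -0.0001 0 0 0 -0.05 1;0.0038 -0.0001 0 0 0 -0.05 1;0.0038 -0.0001 0 0 0 -0.05 1;0.0038 -0.0001 0 0 0 -0.05 1;0.0038 -0.0001 0 0 0 -0.05 1;0.0038 -0.0001 0 0 0 -0.05 1;0.0038 -0.0001 0 0 0 -0.05 1;0.0038 -0.0001 0 0 0 -0.05 1;0.0038 -0.0001 0 0 0 -0.05 1;0.0038 -0.0001 0 0 0 -0.05 1'
python3 c.py
python3 -m crank '0.0038 -0.0001 0 0 0 -0.05 1;0.0038 -0.0001 0 0 0 -0.05 1;0.0038 -0.0001 0 0 0 -0.05 1;0.0038 -0.0001 0 0 0 -0.05 1;0.0038 -0.0001 0 0 0 -0.05 1;0.0038 -0.0001 0 0 0 -0.05 1;0.0038 -0.0001 0 0 0 -0.05 1;0.0038 -0.0001 0 0 0 -0.05 1;0.0038 -0.0001 0 0 0 -0.05 1;0.0038 -0.0001 0 0 0 -0.05 1'
python3 c.py
```

```text
clock: 20.35
tcp_pos: [479.0, 226.0, 139.8]
tool_rot: [-0.726, 3.053, 0.001]
contact_force: [-0.4, 0.4, -1.8]
grip_width: 9.4
t 20.35 yaw -153.23264979766734 centre [513.2 158.1 139.8] tilt z [ 0.0029  0.0011 -1.    ] g 9.427771434514316 j [ 0.21  0.11  1.8   0.    1.22 -1.83]
clock: 21.35
tcp_pos: [450.5, 201.2, 139.7]
tool_rot: [-1.459, 2.779, -0.0]
contact_force: [-0.2, -0.5, -2.7]
grip_width: 9.8
t 21.35 yaw -124.58161516001078 centre [513.1 158.1 139.8] tilt z [ 0.0026  0.001  -1.    ] g 9.783165493729163 j [ 0.17  0.02  1.9   0.    1.22 -2.36]
```

```bash
python3 -m crank '0.0036 -0.0003 0 0 0 -0.05 1;0.0026 -0.0003 0 0 0 -0.035 1;0.0018 -0.0003 0 0 0 -0.026 1;0 0 0 0 0 0 1;0 0 0 0 0 0 1;0 0 0 0 0 0 1'
python3 c.py; python3 dt.py 10; python3 sl.py 10,127
```

```text
clock: 21.95
tcp_pos: [447.7, 194.2, 140.1]
tool_rot: [-1.606, 2.695, -0.001]
contact_force: [-0.6, 1.2, -2.5]
grip_width: 9.3
t 21.95 yaw -118.4052688569657 centre [514.5 158.  140.3] tilt z [ 0.0039  0.0012 -1.    ] g 9.334423460408265 j [ 0.16 -0.    1.92  0.    1.22 -2.49]
t 21.95 tcp [447.7 194.2 140.1] yaw -118.41 g 9.3 F [-0.6  1.2 -2.5] M [ 0.2   0.09 -0.02]
 shift now-axes [-0.0759 -0.0752  0.0005]  shift target-axes [-0.0756  0.0755  0.0001]  turn [1.0000e-04 4.6000e-03 1.5658e+00]
scene 730 z 125.0 (exp 126.5 ) slope deg [-0.33  0.66] cen [515.4 154.2] std 1.86 ball [514.67430301 154.70107102 131.49276956] 41
top 2050 z 127.7 (exp 126.5 ) slope deg [ 1.08 -0.92] cen [515.5 139.4] std 2.03 ball [508.86053066 149.9526513  131.49276956] 13
scene 10 553 z 125.23 slope deg [ 0.5  -0.35] std 1.57
top 10 1793 z 127.73 slope deg [ 0.04 -0.09] std 1.88
```

View pics/top10.png

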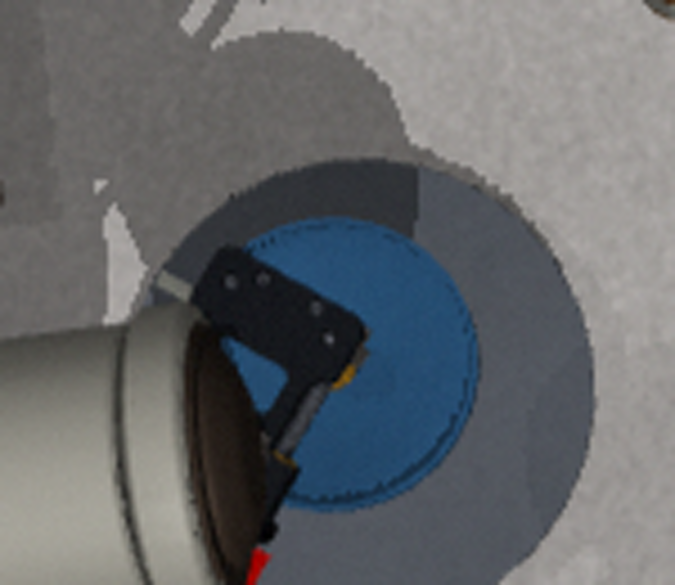

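View pics/scene10.png

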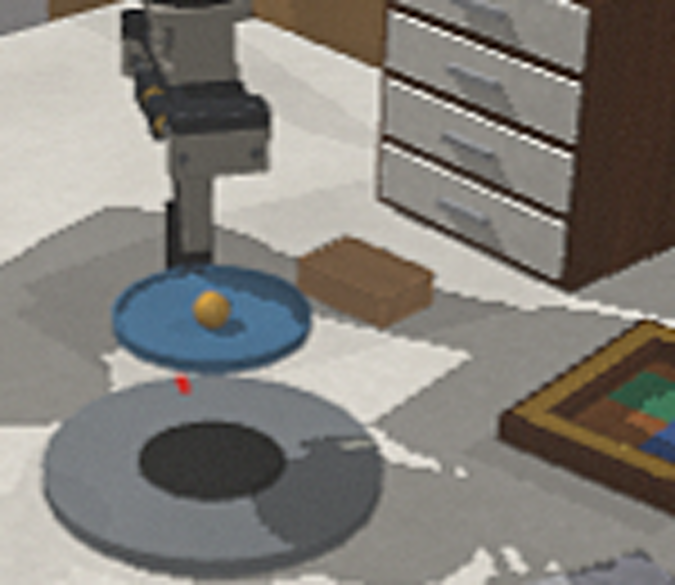

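Now handle toward the red line (crop (258,565) in top), level, ball in the middle. In the top view the dish seems shifted a few mm, so I measure the rim circle.

```bash
cat > rim.py <<'E'
from h import *
import sys
from scipy.optimize import least_squares
for a in sys.argv[1:]:
    k,z=a.split(',');z=float(z)
    for n in("top","scene"):
        f=np.load(f"pics/{n}{k}.npz");p=f['p'];hsv=cv2.cvtColor(p,cv2.COLOR_RGB2HSV);H,S=hsv[...,0],hsv[...,1]
        m=cv2.morphologyEx(((H>95)&(H<125)&(S>80)).astype(np.uint8),cv2.MORPH_OPEN,np.ones((3,3)))
        pc=proj(n,[[513,159,z]])[0];vv,uu=np.mgrid[:480,:640];m[np.hypot(uu-pc[0],vv-pc[1])>50]=0
        c=max(cv2.findContours(m,cv2.RETR_EXTERNAL,cv2.CHAIN_APPROX_NONE)[0],key=cv2.contourArea).reshape(-1,2)
        if n=="scene":
            # silhouette: only back half (upper) of the rim top circle
            c=c[c[:,1]<pc[1]+1]
        w=plane(n,c,z)[:,:2]
        best=min((least_squares(lambda x:np.hypot(*(w-x).T)-64.5,[513+i,159+j],loss='cauchy',f_scale=.7) for i in(-5,0,5) for j in(-5,0,5)),key=lambda o:o.cost)
        print(k,n,'rim centre',best.x.round(1),'inl',(abs(best.fun)<1.5).mean().round(2),len(w))
E
python3 rim.py 5,31 6,31 8,56 9,131 10,131
python3 - <<'E'
from h import *
f=np.load("pics/scene10.npz")['p'];hsv=cv2.cvtColor(f,cv2.COLOR_RGB2HSV).astype(int)
b=(hsv[...,0]>8)&(hsv[...,0]<30)&(hsv[...,1]>110);b[:,:320]=0;b[:,350:]=0;b[:185]=0;b[212:]=0
v,u=np.nonzero(b);print('ball',len(u),u.mean(),v.mean(),plane("scene",[[u.mean(),v.mean()]],132))
E
```

```text
5 top rim centre [511.9 158.5] inl 0.53 155
5 scene rim centre [516.9 154.2] inl 0.55 49
6 top rim centre [512.8 160.1] inl 0.45 211
6 scene rim centre [516.9 154.2] inl 0.55 49
8 top rim centre [512.8 160.8] inl 0.5 229
8 scene rim centre [520.8 153.7] inl 0.5 46
9 top rim centre [512.1 160.9] inl 0.49 247
9 scene rim centre [520.1 152.4] inl 0.69 48
10 top rim centre [513.8 158.2] inl 0.6 193
10 scene rim centre [521.  150.3] inl 0.53 47
ball 44 336.54545454545456 198.36363636363637 [[516.39689642 153.28169161 132.        ]]
```

The dish is about (+1, -2) mm off the stage axis. I nudge it back, let it settle and check again.

```bash
python3 -m crank '-0.0003 0.0005 0 0 0 -0.001 1;-0.0004 0.0007 0 0 0 -0.002 1;-0.0003 0.0005 0 0 0 -0.001 1;0 0 0 0 0 0 1;0 0 0 0 0 0 1;0 0 0 0 0 0 1;0 0 0 0 0 0 1;0 0 0 0 0 0 1'
python3 c.py; python3 dt.py 11 >/dev/null; python3 sl.py 11,127; python3 rim.py 11,131
python3 - <<'E'
from h import *
print(sense()['qvel'].round(4))
p,d=read_camera("scene");cv2.imwrite("pics/full12.png",p[...,::-1])
E
```

```text
clock: 22.85
tcp_pos: [446.7, 195.8, 140.2]
tool_rot: [-1.612, 2.692, -0.002]
contact_force: [0.7, 0.3, -3.4]
grip_width: 9.0
t 22.85 yaw -118.17020630991613 centre [513.7 159.9 140.4] tilt z [ 0.0041  0.0013 -1.    ] g 9.025411288676242 j [ 0.16 -0.    1.92  0.    1.22 -2.49]
scene 11 549 z 125.51 slope deg [ 0.66 -0.75] std 1.53
top 11 1797 z 127.71 slope deg [ 0.04 -0.42] std 1.78
11 top rim centre [512.8 160.1] inl 0.54 192
11 scene rim centre [519.9 151.3] inl 0.53 49
[ 0.0022  0.0014 -0.0014 -0.0009  0.0008  0.0007]
```

View pics/full12.png

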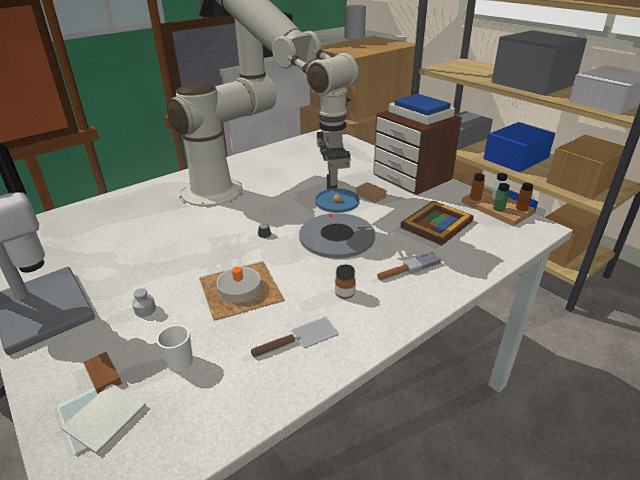

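View pics/scene11.png

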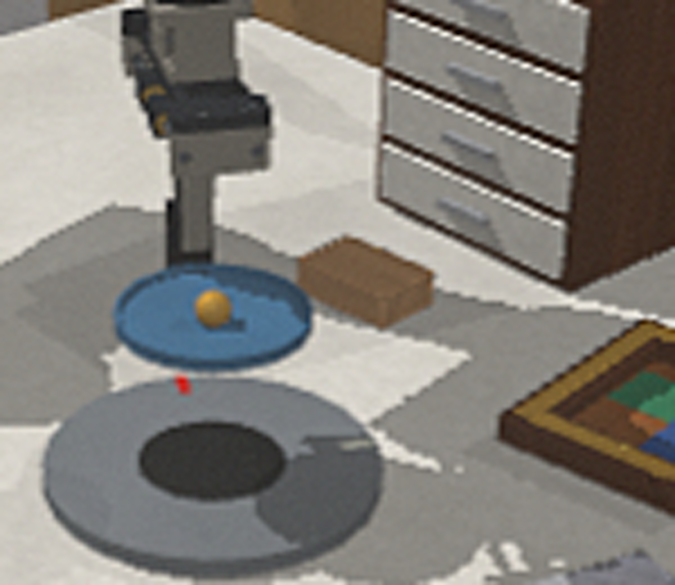

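The dish is level to within about 0.5°, centred to within about 1 mm in the top view, and still, with the ball in the middle. The lid stands upright on the mat at (238,282), and the bystanders are where they were. I hand in.

```bash
python3 -c "
from cell import *
print(hand_in())"
```

```text
the job is handed in; nothing more can be done
None
```

I set the lid upright on the cork mat, lifted the dish about 100 mm, and only then turned it a quarter turn counter-clockwise. I handed in at about 23 s, still gripping the handle at 50 N.

**Last checks**
- **Lid:** about 2 mm from the mat centre. It touched the mat under control before I released it, with a force peak of about 16.5 N.
- **Dish:**
  - The handle direction by tool yaw was 151.8°, against about 151.8° measured for the red line.
  - Tilt was within about 0.5° of its resting reading.
  - The centre was about 1 mm from the stage axis in the top view.
  - The arm was essentially still (joint speeds about 0.002 rad/s or less).
- **Ball:** it looked centred in the dish in the scene view. The arm hid it from the top camera at the end.
- **Bystanders:** they looked unmoved in the last full picture. I compared them by eye, not by measurement.

**Disagreements**
- The two cameras differ by about 4 mm. I treated this as calibration error. The scene camera's rim fit of the lifted dish was further off, about 7–9 mm from the top camera's. I used that fit only for changes between pictures.
- After the turn the dish was about 2 mm off the stage axis, so I nudged it back before handing in.

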